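# Load a bearing pedestal into the corner of a drilling fixture and hold it for clamping

## Task

The drilling fixture still has the steel setting block standing in its corner: put the block back upright in its own slot of the wooden rack, fully down, and let go of it. Then load the aluminium bearing pedestal: stand its foot flat on the fixture plate, square in the corner, with a long edge of the foot against the long fence and an end of the foot against the short fence, and press it firmly against both fences at once. Do not let go at the end: finish while still holding it pressed against both fences, so that it can be clamped; leave the other things on the bench and in the rack where they are.

Things in the scene. Friction and masses are not known exactly. Their poses are not given: they have to be found in the camera images.
- bearing_center (a point): Centre of the bearing pedestal (loose cast aluminium, 0.55 kg), 40 mm above its underside; total height 80 mm. z up. Best held by its upright web: 32 mm thick along x (flat faces at x = -16 and +16 mm), standing on the foot, 82 mm wide along y at the foot, narrowing to 44 mm, and ending in a round hub. Half a turn about z makes no difference.
- bearing: The same pedestal: origin at the centre of its foot's underside, same axes. Foot 60 mm (x) by 110 mm (y), 14 mm thick, undrilled, with a low round boss (to 17 mm height) near each end. Hub of 22 mm radius with a bronze bush; its 20 mm bore runs along x, 58 mm above the underside.
- corner (a point): Inner corner of the fixture, on the plate's top face (15 mm above the bench) where the fences' inner faces meet. Long fence's inner face is the plane x = 0 here, short fence's is y = 0; the part lies at negative x and y, z up. Pedestal home: centre at (-30, -55, +40) mm. Toggle clamp, fixed open on the plate: x -47 to -13, y -148 to -240 mm, 95 mm high.
- fixture: Drilling fixture: dark steel plate fixed to the bench, 200 mm (x) by 260 mm (y), 15 mm thick; origin at the centre of its underside, axes as the corner's (x roughly away from the robot).
- long_fence: Long fence: fixed bright steel bar on the fixture's far (+x) side, 190 mm along the fixture's y, 22 mm wide, top 18 mm above the plate. Origin: centre of the plate's top face; axes as the corner's.
- short_fence: Short fence: fixed bright steel bar on the fixture's +y side, 100 mm along the fixture's x, 22 mm wide, top 18 mm above the plate. Origin: centre of the plate's top face; axes as the corner's.
- setting_block_center (a point): Centre of the setting block: loose plain steel, 20 mm thick (x), 50 mm long (y), 60 mm tall (z, up), 0.47 kg. At the start it stands upright on the fixture plate near the corner, clear of both fences, its length roughly along the long fence.
- setting_block: The same setting block: origin at the centre of its underside, same axes.
- slot_mid_mouth (a point): Mouth of the setting block's own slot: centre of the opening, 38 mm above the bench. Pocket 25 mm (x) by 55 mm (y), 20 mm deep, edges chamfered 2 mm; block's x along slot's x (either way round), its centre 10 mm above this point when fully down. z up.
- rack: Board under the rack, fixed, 200 mm (x) by 105 mm (y), 8 mm thick; origin under its centre. Three wooden slot blocks stand in a row on it along x, 61 mm apart, in an order that varies. Each slot has a white card with a dark bar as wide as its block. The others: a 17 mm slot with its thin block in it, and an empty 35 mm slot for a thicker block.
- thin_block_center (a point): Centre of the thin setting block, 12 x 50 x 60 mm steel, standing in its own 17 mm slot of the rack. Leave it there.
- wrench: Combination wrench, 170 mm long, loose on the bench; origin at the middle of its underside, long axis x. Leave it alone.
- hammer: Hammer, 220 mm long, wooden handle, loose on the bench; origin at the middle of its length, long axis x, head at +x. Leave it alone.
- grease_tin: Grey grease tin, 68 mm diameter, 55 mm tall, loose on the bench; origin at the centre of its underside. Leave it alone.
Things that resemble listed ones, but are neither listed nor needed, are in the scene too. Leave any yellow look-alike of the setting_block alone. Of the things that look like the bearing, the larger one is meant.

How it is judged (in metres and radians):
On the way:
1. the setting block stands upright, fully down in its own slot, let go (x of setting_block_center in the frame of slot_mid_mouth between -0.005 and 0.005 m and y of setting_block_center in the frame of slot_mid_mouth between -0.005 and 0.005 m and z of setting_block_center in the frame of slot_mid_mouth below 0.013 m and angle between setting_block_center's own z axis and vertical below 0.1 rad and contact force between the fingers and setting_block below 0.1 N), for 0.3 s.
At the end, for the whole second after the job is handed in: Setting block upright, let go and fully down (3 mm) in its own slot; pedestal flat, square (0.035 rad) and within 3 mm of its place in the corner, at rest, its foot pressing each fence with over 1.5 N, the fingers still holding or pushing it (over 2 N) (all of step 1 and x of bearing_center in the frame of corner between -0.033 and -0.027 m and y of bearing_center in the frame of corner between -0.058 and -0.052 m and z of bearing_center in the frame of corner between 0.037 and 0.043 m and angle between the y axis of bearing_center and the y axis of corner, either way round below 0.035 rad and angle between bearing_center's own z axis and vertical below 0.04 rad and contact force between bearing and long_fence above 1.5 N and contact force between bearing and short_fence above 1.5 N and contact force between the fingers and bearing above 2 N and linear speed of bearing below 0.01 m/s); the arm keeps its last pose, push and grip.
It fails at once if another thing on the bench or in the rack was moved by more than 20 mm (distance of any of thin_block_center, wrench, hammer, grease_tin from where it was at the start of the episode above 0.02 m).
It also fails if it takes over 67 s, if anything falls off the work surface, if the arm or the gripper's body presses on something with over 40 N, if the wrist force passes 120 N, or if a joint passes its speed limit or range.

## Robot

A 7-joint arm with a two-finger parallel gripper is mounted at the origin on the work surface. World frame = base frame: x ahead of the robot, y to its left, z up, the work surface at z = 0. Lengths are in mm, angles in rad, forces in N, time in s.
With the tool pointing down it reaches from about 400 to 875 mm from the base axis. Payload 4.4 kg.
Tool frame: the origin (TCP) lies at the very end of the fingers, on their centre line; the grasp point (between the pads) lies 19 mm behind it; z points along the fingers, x is the direction in which the jaws open and shut, and the axes are right-handed (so a half turn about z gives the same grasp; the last joint's range is limited). The gripper opens to 85 mm and grips with 20 to 120 N. Pads are 22 mm wide; open, the fingers measure 114 mm over their backs; the gripper's body (76 mm by 85 mm) begins 54 mm behind the grasp point. The pads swing forward as they close: fully open they stand 13 mm farther back than shut.
Start: joints at [-1.385, 0.628, 0.038, 1.517, -0.027, 0.996, -0.02], TCP at [161.921, 629.523, 231.313] pointing down, gripper open.
Joint ranges: [-3.06, 3.06], [-0.37, 2.12], [-1.25, 1.32], [0.18, 2.47], [-1.1, 4.24], [0.23, 1.98], [-2.94, 2.94]. Speed limits (rad/s): [2.57, 2.57, 3.14, 3.14, 3.14, 3.14, 3.14].

## Interface

Orientations are given as [roll, pitch, yaw] about the fixed x, y, z axes, in that order (R = Rz(yaw) Ry(pitch) Rx(roll)).
In Python, from cell import * gives the robot as it stands. The module is installed in compiled form; this text tells all that it offers.
- The arm moves only by the tool play_rows, never from a script. Its argument "targets" is a list of rows, each an object with "slide": the shift along the tool's x, y, z in mm, a list of three; "turn": the turn, a rotation vector about the tool's x, y, z in degrees, a list of three; "hand": the finger opening in mm, from 0 to 85.4. A call has 1 to 5 rows; each row shifts and turns the commanded pose from where the row before left it, along the tool's axes as they then stand; what a row does not reach is not made up. A row lasts 1/8 s, in which the tool goes at most 62.5 mm and 10.7 degrees, less where a joint would pass 70% of its speed; a pose out of reach is approached as far as the arm can. A call is refused whole if a number of a shift passes 62.5 or a number of a turn 10.7, either way. A call with a gripper value outside its range is refused whole. The fingers move at their own pace and stop on an object; the grip force is fixed at half the most. Time passes only in rows, so rows that do not move let the fingers close. It gives the time, the measured TCP pose, the force and the opening at its end, in the units of the state.
- read_state(): the state, without advancing time (a new reading comes with each control period).
- get_image(name): name is "side" or "top"; returns (picture, depth): 400x640x3 uint8, blue, green, red; 400x640 float32, mm along the optical axis (not along the pixel's ray), 0 where there is no reading.
- calibration(name): a dict with "K" (3x3 intrinsics, pixels), "R" (3x3) and "t" (3): a world point X has camera coordinates R X + t. Camera axes: x right, y down, z forward; pixel columns grow to the right and rows downward; lengths in mm; the calibration is good to about 2 mm. A picture is of the moment at which its call begins. calibration takes no time and is no camera call.
- finish_job(): hands the job in, once; it reports no verdict.
The state is a dict: "clock": time; "qpos": joint angles; "qd": joint speeds; "tau": joint torques, N m; "eef_pos": TCP position; "tool_rot": TCP orientation; "force": force on the tool from outside, world axes, zero at the start; "torque": the same for the moment, N m; "width": finger opening in mm.
Only numpy, scipy, OpenCV 4.12 (cv2) and the standard library are available. Lean on these libraries where they do the work, as an engineer would, in place of code of your own. Each camera call takes 0.05 s, during which the arm holds its last target.

## Working session

There is one attempt and no reset: what is moved stays moved. The work goes in short steps, Python scripts to look and compute and a tool call to move; the robot and the scene stay as the last step left them, time stands still between calls to the robot, and variables do not carry over. Pictures are saved under pics/ and viewed, and the job is handed in when it is done.

Besides the shell and the picture viewer there is one more tool, called after "Call:" as a command line: name --argument value ..., lists and objects as JSON in quotes. play_rows: Moves the arm, as the interface text tells. Its arguments: {"type":"object","properties":{"targets":{"type":"array"}},"required":["targets"]}

```bash
mkdir -p pics
cat > h.py <<'E'
from cell import *
import numpy as np, cv2
def cap(n,tag):
    p,d=get_image(n); cv2.imwrite(f'pics/{tag}_{n}.png',p); np.savez(f'/tmp/{tag}_{n}.npz',p=p,d=d); return p,d
def ray(n,u,v,z):
    c=calibration(n);K,R,t=map(np.array,(c['K'],c['R'],c['t']))
    o=-R.T@t; d=R.T@np.linalg.inv(K)@np.array([u,v,1.]); return o+d*(z-o[2])/d[2]
def pt(n,u,v,dep):
    c=calibration(n);K,R,t=map(np.array,(c['K'],c['R'],c['t']))
    return R.T@(np.linalg.inv(K)@np.array([u,v,1.])*dep-t.ravel())
def cloud(n,d):
    c=calibration(n);K,R,t=map(np.array,(c['K'],c['R'],c['t']))
    v,u=np.mgrid[:d.shape[0],:d.shape[1]]
    P=np.stack([(u-K[0,2])/K[0,0]*d,(v-K[1,2])/K[1,1]*d,d],-1)
    W=(P-t.ravel())@R; W[d<=0]=np.nan; return W
def proj(n,X):
    c=calibration(n);K,R,t=map(np.array,(c['K'],c['R'],c['t']))
    q=K@(R@np.array(X,float)+t.ravel()); return q[:2]/q[2]
E
python3 - <<'E'
from h import *
s=read_state(); print(s)
for n in('side','top'):
    cap(n,'a'); c=calibration(n); print(n,c, -np.array(c['R']).T@np.array(c['t']).ravel())
E
```

```text
{'clock': 0.0, 'qpos': array([-1.38480707,  0.62933101,  0.03842318,  1.51838301, -0.02701387,
        0.99630551, -0.0199588 ]), 'qd': array([ 0.00073251,  0.00081081,  0.00048943,  0.00037211, -0.00162515,
       -0.00125256,  0.0008781 ]), 'tau': array([ 6.51141272e-04, -5.63389671e+01,  1.22665387e+00, -1.93451232e+01,
        1.10514939e-02,  1.03195276e-02, -6.75790687e-06]), 'eef_pos': array([161.73869917, 628.90023512, 230.39374913]), 'tool_rot': array([3.14159056e+00, 1.90967746e-03, 1.31905557e+00]), 'force': array([-0.37347175,  0.22246894,  0.11243414]), 'torque': array([ 0.00753939, -0.03368887, -0.0707303 ]), 'width': 85.42721041814433}
side {'K': array([[400.14273201,   0.        , 325.02190316],
       [  0.        , 400.14273201, 196.37214373],
       [  0.        ,   0.        ,   1.        ]]), 'R': array([[ 0.69154057, -0.72216115, -0.01596587],
       [-0.41281674, -0.37698184, -0.82913632],
       [ 0.5927512 ,  0.57997238, -0.55881845]]), 't': array([-444.46453393,  314.96158264,  787.50486523])} [ -29.40778161 -658.97129578  694.1220692 ]
top {'K': array([[371.54807514,   0.        , 316.72728517],
       [  0.        , 371.54807514, 196.25072684],
       [  0.        ,   0.        ,   1.        ]]), 'R': array([[ 0.01412045, -0.99962085,  0.02363841],
       [-0.99102816, -0.01713354, -0.13255051],
       [ 0.13290526, -0.02155466, -0.99089434]]), 't': array([-24.03950117, 636.96334108, 990.15076518])} [ 499.99180916    8.2254138  1066.13285599]
```

View pics/a_side.png

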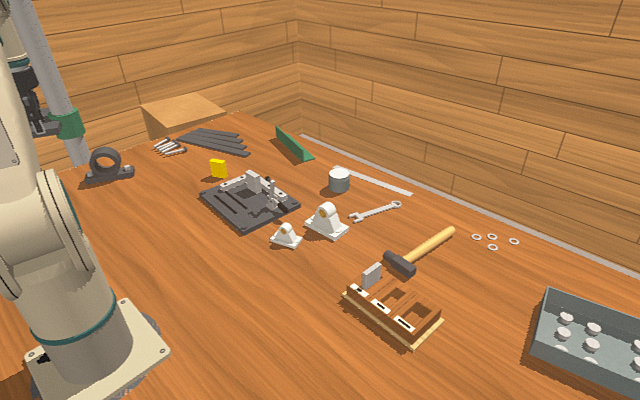

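View pics/a_top.png

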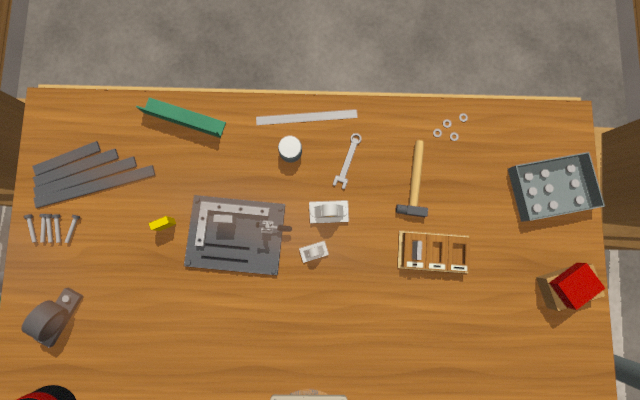

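The side view shows the fixture at about (250,200), pedestal at (327,220) with its small look-alike at (287,235), rack at (392,305). The top view shows the same things at (235,235), (329,211), (314,252) and (433,253). I'll zoom in next.

Run:
```python
from h import *
p=cv2.imread('pics/a_top.png')
cv2.imwrite('pics/b1.png',cv2.resize(p[185:285,180:360],None,fx=4.4,fy=4.4,interpolation=cv2.INTER_CUBIC))
cv2.imwrite('pics/b2.png',cv2.resize(p[220:285,385:485],None,fx=8,fy=8,interpolation=cv2.INTER_CUBIC))
p=cv2.imread('pics/a_side.png')
cv2.imwrite('pics/b3.png',cv2.resize(p[150:270,190:360],None,fx=4.6,fy=4.6,interpolation=cv2.INTER_CUBIC))
cv2.imwrite('pics/b4.png',cv2.resize(p[250:355,330:450],None,fx=5.5,fy=5.5,interpolation=cv2.INTER_CUBIC))
```

```text
(no output)
```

View pics/b1.png

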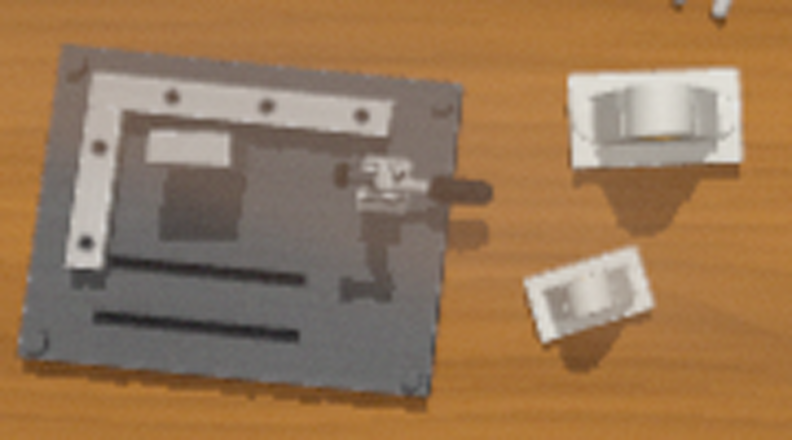

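View pics/b2.png

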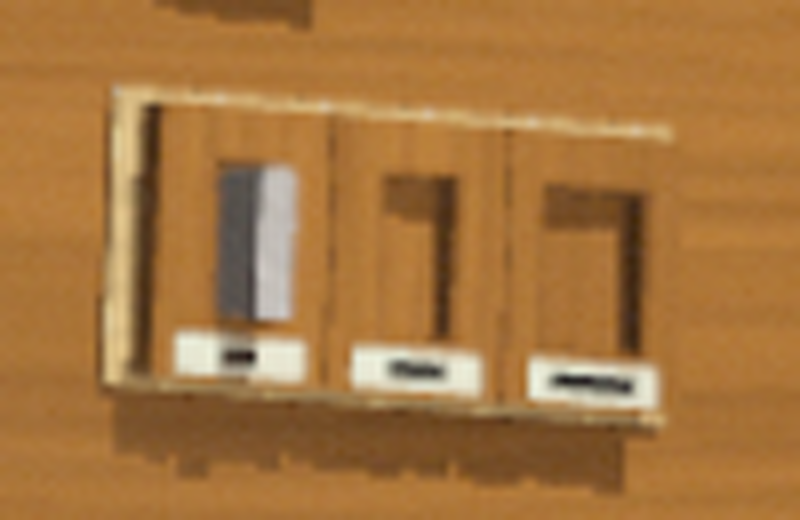

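View pics/b3.png

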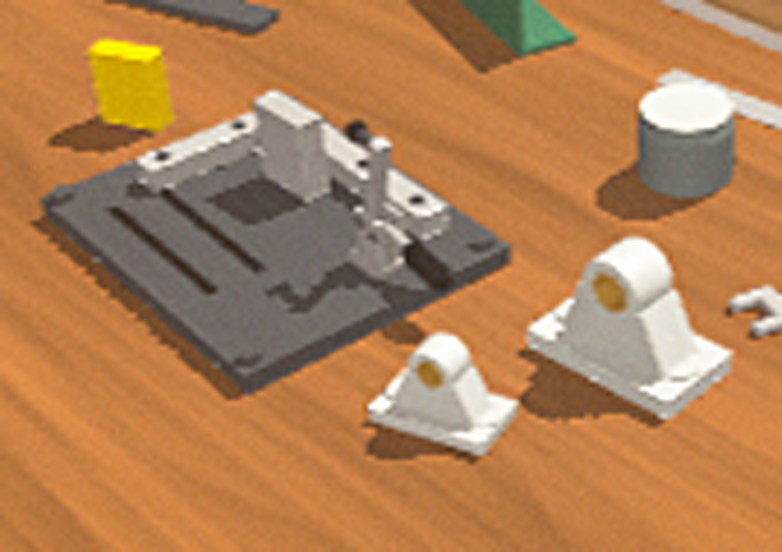

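View pics/b4.png

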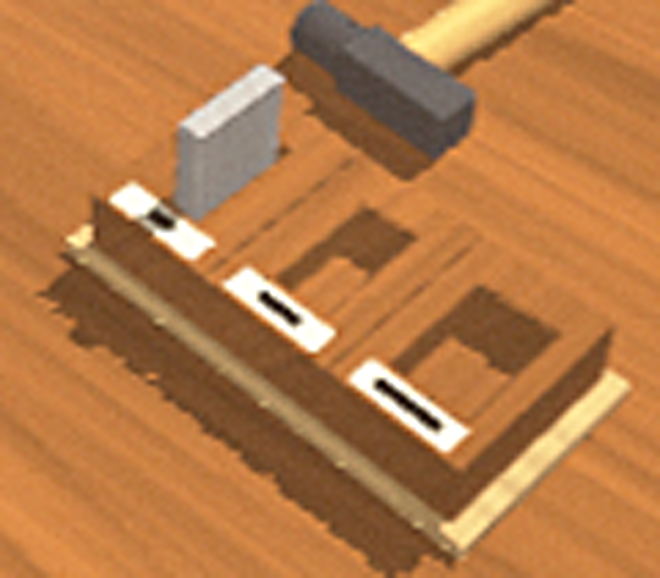

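The clear centre slot of the rack (medium card bar) is the block's own; the thin block sits in the left slot. Next I'll measure from the depth in both views.

Run:
```python
from h import *
C={n:cloud(n,np.load(f'/tmp/a_{n}.npz')['d']) for n in('top','side')}
P={n:np.load(f'/tmp/a_{n}.npz')['p'].astype(int) for n in C}
def rect(n,xy,r,z0,z1,f=None,tag=''):
    W=C[n]; m=(np.hypot(W[...,0]-xy[0],W[...,1]-xy[1])<r)&(W[...,2]>z0)&(W[...,2]<z1)
    if f is not None: m&=f(P[n])
    q=W[m]
    if len(q)<8: print(tag,n,len(q));return
    (c,s,a)=cv2.minAreaRect(q[:,:2].astype(np.float32)); zm=np.median(q[:,2])
    print(tag,n,len(q),'c',np.round(c,1),'size',np.round(s,1),'ang',round(a,2),'z',round(zm,1),'mean',q.mean(0).round(1))
def S(u,v,z): return ray('top',u,v,z)[:2]
b=S(180+188/4.4,185+147/4.4,75); pd=S(180+655/4.4,185+118/4.4,14); 
print(b,pd)
for n in C:
    rect(n,b,45,66,90,tag='block')
    rect(n,b,140,8,24,tag='plate')
    rect(n,pd,75,7,24,tag='foot')
    rect(n,pd,75,40,95,tag='hub')
rk=S(385+420/8,220+250/8,38);print(rk)
for n in C:
    rect(n,rk,120,33,43,tag='racktop')
    rect(n,rk,110,50,95,tag='thin')
    rect(n,rk,110,33,43,lambda p:(p.min(-1)>170),tag='cards')
# bench check
for n in C:
    W=C[n]; m=np.hypot(W[...,0]-500,W[...,1]+60)<60; print(n,np.nanmedian(W[m][:,2]))
```

```text
[569.26791052 235.42032416] [597.04303595 -49.81335299]
block top 157 c [569.1 236.6] size [19.1 50.1] ang 0.69 z 75.0 mean [569.  235.8  75. ]
plate top 4357 c [529.9 221.6] size [245.4 200.4] ang 85.34 z 15.5 mean [526.8 224.   15.5]
foot top 476 c [584.2 -48.9] size [ 87.7 110.1] ang 2.79 z 14.6 mean [595.4 -47.6  15. ]
hub top 274 c [596.9 -48.5] size [32. 61.] ang 2.04 z 73.2 mean [596.4 -47.   67.7]
block side 84 c [569.7 233.6] size [54.8 22.8] ang 86.4 z 74.1 mean [567.1 231.8  73.1]
plate side 1796 c [530.2 221.6] size [245.1 201.3] ang 85.4 z 15.3 mean [511.3 211.4  15.5]
foot side 387 c [596.5 -49.6] size [ 63.  110.9] ang 3.13 z 13.9 mean [584.9 -63.5  14.3]
hub side 330 c [596.2 -51.7] size [35. 63.] ang 5.64 z 60.3 mean [592.  -57.9  60.9]
[ 490.5554792  -349.60064331]
racktop top 1704 c [ 488.6 -347.9] size [184.5  94.9] ang 86.51 z 38.2 mean [ 488.5 -343.5   38.2]
thin top 139 c [ 493.2 -285.5] size [12.8 49. ] ang 86.27 z 76.3 mean [ 494.2 -283.8   72. ]
cards top 135 c [ 450.8 -345.9] size [165.5  12.3] ang 86.61 z 38.6 mean [ 450.9 -343.2   38.8]
racktop side 2255 c [ 488.7 -347.5] size [184.6  98.5] ang 86.34 z 37.5 mean [ 483.4 -356.1   37.4]
thin side 248 c [ 491.8 -287.8] size [13.6 51.8] ang 85.21 z 71.0 mean [ 489.  -289.9   68.7]
cards side 240 c [ 449.4 -344.5] size [165.9  15.5] ang 86.99 z 38.0 mean [ 449.6 -349.8   38.1]
top 0.683456297420042
side 0.40856122111378634
```

```bash
cat > m.py <<'E'
from h import *
def fitline(q,horizontal):
    # robust line; returns point, angle
    l=cv2.fitLine(q.astype(np.float32),cv2.DIST_HUBER,0,.01,.01).ravel(); return l
E
python3 - <<'E'
from h import *
C={n:cloud(n,np.load(f'/tmp/a_{n}.npz')['d']) for n in('top','side')}
a=np.radians(-4.65); ex=np.array([np.cos(a),np.sin(a)]); ey=np.array([-np.sin(a),np.cos(a)])
c0=np.array([530,221.6])
for n in C:
    W=C[n]; L=np.stack([(W[...,:2]-c0)@ex,(W[...,:2]-c0)@ey],-1)
    inp=(abs(L[...,0])<115)&(abs(L[...,1])<140)
    top=inp&(abs(W[...,2]-33)<4)
    q=L[top]; print(n,'fence-top pts',len(q),'lx',np.percentile(q[:,0],[1,50,99]).round(1),'ly',np.percentile(q[:,1],[1,50,99]).round(1))
    # long fence strip: profile of inner edge by bins in y
    out=[]
    for y in range(-110,120,8):
        s=q[(abs(q[:,1]-y)<4)]; s=s[s[:,0]>40]
        if len(s)>3: out.append((y,s[:,0].min().round(1),s[:,0].max().round(1)))
    print('long',out)
    out=[]
    for x in range(-40,90,8):
        s=q[(abs(q[:,0]-x)<4)]; s=s[s[:,1]>60]
        if len(s)>2: out.append((x,s[:,1].min().round(1),s[:,1].max().round(1)))
    print('short',out)
    pl=L[inp&(abs(W[...,2]-15)<4)]; print('plate',pl.min(0),pl.max(0))
    bl=W[inp&(abs(W[...,2]-75)<3)&(L[...,0]>0)&(L[...,1]>-20)][:,:2]
    print('block',len(bl),np.array([(bl-c0)@ex,(bl-c0)@ey]).T.min(0),np.array([(bl-c0)@ex,(bl-c0)@ey]).T.max(0), cv2.minAreaRect(bl.astype(np.float32)))
# slots
a=np.radians(86.45); ex=np.array([np.cos(a),np.sin(a)]); ey=np.array([-np.sin(a),np.cos(a)]); c0=np.array([488.6,-347.7])
for n in C:
    d=np.load(f'/tmp/a_{n}.npz')['d']; W=C[n]
    h,w=d.shape; v,u=np.mgrid[:h,:w]
    R38=np.array([ray(n,uu,vv,38)[:2] for uu,vv in zip(u.ravel(),v.ravel())]).reshape(h,w,2)
    L=np.stack([(R38-c0)@ex,(R38-c0)@ey],-1)
    for lo,hi in ((-92,-31),(-30,30)):
        for th in (34,35.5,36.5):
            m=(L[...,0]>lo)&(L[...,0]<hi)&(abs(L[...,1])<38)&(W[...,2]<th)&(d>0)
            m=cv2.morphologyEx(m.astype(np.uint8),cv2.MORPH_OPEN,np.ones((2,2)))>0
            q=L[m].astype(np.float32); print(n,lo,th,len(q),q.min(0).round(1),q.max(0).round(1),'mean',q.mean(0).round(1),[np.round(k,1) for k in cv2.minAreaRect(q)])
E
```

```text
top fence-top pts 833 lx [-36.6  64.1  81.4] ly [-92.7  49.4  93.9]
long [(-94, np.float64(61.0), np.float64(81.1)), (-86, np.float64(60.3), np.float64(80.4)), (-78, np.float64(59.7), np.float64(79.7)), (-70, np.float64(59.5), np.float64(81.3)), (-62, np.float64(61.0), np.float64(80.9)), (-54, np.float64(60.2), np.float64(80.0)), (-46, np.float64(59.6), np.float64(79.7)), (-38, np.float64(61.4), np.float64(81.5)), (-30, np.float64(60.5), np.float64(80.9)), (-22, np.float64(59.7), np.float64(79.8)), (-14, np.float64(61.4), np.float64(81.7)), (-6, np.float64(41.9), np.float64(80.8)), (2, np.float64(59.9), np.float64(80.2)), (10, np.float64(59.8), np.float64(79.8)), (18, np.float64(61.4), np.float64(81.7)), (26, np.float64(60.8), np.float64(80.8)), (34, np.float64(59.8), np.float64(79.9)), (42, np.float64(61.8), np.float64(81.9)), (50, np.float64(60.9), np.float64(81.1)), (58, np.float64(60.6), np.float64(80.8)), (66, np.float64(59.9), np.float64(80.1)), (74, np.float64(42.2), np.float64(82.0)), (82, np.float64(41.4), np.float64(80.9)), (90, np.float64(40.5), np.float64(80.3))]
short [(
[... 1920 characters left out ...]
(8, np.float64(68.1), np.float64(98.7)), (16, np.float64(70.9), np.float64(92.7)), (24, np.float64(70.0), np.float64(96.4)), (32, np.float64(70.7), np.float64(91.4)), (40, np.float64(69.1), np.float64(91.8)), (48, np.float64(77.0), np.float64(93.7))]
plate [-101.11182803 -139.99625153] [100.93309611 122.54112107]
block 61 [27.14782134 -7.3636648 ] [50.21089503 40.30778427] ((569.0036010742188, 234.8582000732422), (22.022687911987305, 49.097408294677734), 1.5267530679702759)Traceback (most recent call last):
  File "<stdin>", line 29, in <module>
  File "h.py", line 6, in ray
    c=calibration(n);K,R,t=map(np.array,(c['K'],c['R'],c['t']))
ValueError: time passes only in moves, steps and waits
```

Run:
```python
from h import *
C={n:cloud(n,np.load(f'/tmp/a_{n}.npz')['d']) for n in('top','side')}
a=np.radians(86.45); ex=np.array([np.cos(a),np.sin(a)]); ey=np.array([-np.sin(a),np.cos(a)]); c0=np.array([488.6,-347.7])
for n in C:
    z=np.load(f'/tmp/a_{n}.npz'); d=z['d']; pic=z['p'].astype(int); W=C[n]
    c=calibration(n);K,R,t=map(np.array,(c['K'],c['R'],c['t'])); o=-R.T@t.ravel()
    D=np.nan_to_num(W-o); R38=o+D*((38-o[2])/np.where(D[...,2]==0,-1,D[...,2]))[...,None]
    L=np.stack([(R38[...,:2]-c0)@ex,(R38[...,:2]-c0)@ey],-1)
    for lo,hi in ((-92,-31),(-30,30)):
        for th in (35,36.5):
            m=(L[...,0]>lo)&(L[...,0]<hi)&(abs(L[...,1])<38)&(W[...,2]<th)&(d>0)
            m=cv2.morphologyEx(m.astype(np.uint8),cv2.MORPH_OPEN,np.ones((2,2)))>0
            q=L[m].astype(np.float32); r=cv2.minAreaRect(q); print(n,lo,th,len(q),q.min(0).round(1),q.max(0).round(1),'mean',q.mean(0).round(1),[np.round(k,1) for k in r], (c0+r[0][0]*ex+r[0][1]*ey).round(1))
    # card + bars
    m=(abs(L[...,0])<95)&(L[...,1]>25)&(L[...,1]<55)&(pic.min(-1)>150)
    q=L[m]
    for lo in (-92,-31,30):
        s=q[(q[:,0]>lo)&(q[:,0]<lo+61)]; print('card',n,len(s),s.min(0).round(1),s.max(0).round(1))
    ml=(abs(L[...,0])<95)&(L[...,1]>30)&(L[...,1]<50)&(pic.max(-1)<70); s=L[ml]; print('bars',np.sort(s[:,0]).round(0))
```

```text
top -92 35 243 [-79.  -24.8] [355.9  29.8] mean [-61.3   2.5] [array([138.8,   7.4]), array([434.4,  54.6]), np.float64(1.3)] [ 489.8 -208.8]
top -92 36.5 255 [-81.1 -28.6] [355.9  30.6] mean [-61.3   2.1] [array([136.9,  -8.3]), array([ 58.6, 435.9]), np.float64(87.3)] [ 505.3 -211.6]
top -30 35 175 [-14.1 -24.8] [10.4 29.8] mean [-1.7  2.8] [array([-1.7,  2.4]), array([54.4, 23.9]), np.float64(87.6)] [ 486.1 -349.2]
top -30 36.5 195 [-15.3 -24.8] [13.  32.7] mean [-1.8  3.7] [array([-0.6,  4. ]), array([27.7, 57.4]), np.float64(1.8)] [ 484.6 -348.1]
card top 59 [-82.1  31. ] [-40.3  44.6]
card top 62 [-21.2  31. ] [20.5 44.5]
card top 58 [39.6 31. ] [81.4 44.5]
bars [-74. -60. -57. -54. -51.  -7.  -2.  56.  59.  62.]
side -92 35 364 [-342.7  -25.2] [-47.4 497.7] mean [-66.2   4.1] [array([-185.7,  242. ]), array([ 50.1, 598.1]), np.float64(26.8)] [ 235.5 -518. ]
side -92 36.5 400 [-342.7  -28.6] [-43.9 497.7] mean [-65.4   3. ] [array([-184.1,  240.9]), array([ 53.8, 601.4]), np.float64(26.6)] [ 236.8 -516.5]
side -30 35 224 [-17.3 -24.6] [ 7.6 29.2] mean [-5.2  2.9] [array([-4.8,  2.3]), array([24.7, 53.8]), np.float64(0.9)] [ 486.  -352.4]
side -30 36.5 253 [-18.8 -26.8] [ 9.9 31.2] mean [-4.6  2.5] [array([-4.3,  2.1]), array([57.7, 28.1]), np.float64(88.0)] [ 486.2 -351.8]
card side 93 [-81.7  31.5] [-38.5  45.6]
card side 95 [-21.3  31.6] [22.7 45.8]
card side 74 [39.8 32.1] [83.6 45.4]
bars [-73. -72. -70. -69. -68. -66. -65. -63. -61. -59. -58. -56. -55. -53.
 -50. -49. -48.  -7.  -6.  -4.  -2.  -1.   0.   2.   4.   5.   7.   9.
  59.  61.  63.  64.  66.]
```

Run:
```python
from h import *
a=np.radians(86.45); ex=np.array([np.cos(a),np.sin(a)]); ey=np.array([-np.sin(a),np.cos(a)]); c0=np.array([488.6,-347.7])
for n in ('top','side'):
    # rectified view of plane z=38: 6 px/mm over local +-35 x +-52
    s=5; src=[];dst=[]
    for lx,ly in ((-65,-52),(65,-52),(65,52),(-65,52)):
        w=c0+lx*ex+ly*ey; src.append(proj(n,[*w,38])); dst.append(((lx+65)*s,(ly+52)*s))
    H=cv2.getPerspectiveTransform(np.float32(src),np.float32(dst))
    im=cv2.warpPerspective(cv2.imread(f'pics/a_{n}.png'),H,(650,520),flags=cv2.INTER_CUBIC)
    for k in range(-60,61,10):
        cv2.line(im,((k+65)*s,0),((k+65)*s,8 if k else 20),(0,0,255),1)
        if abs(k)<52: cv2.line(im,(0,(k+52)*s),(8 if k else 20,(k+52)*s),(0,0,255),1)
    cv2.imwrite(f'pics/r_{n}.png',im)
```

```text
(no output)
```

View pics/r_top.png

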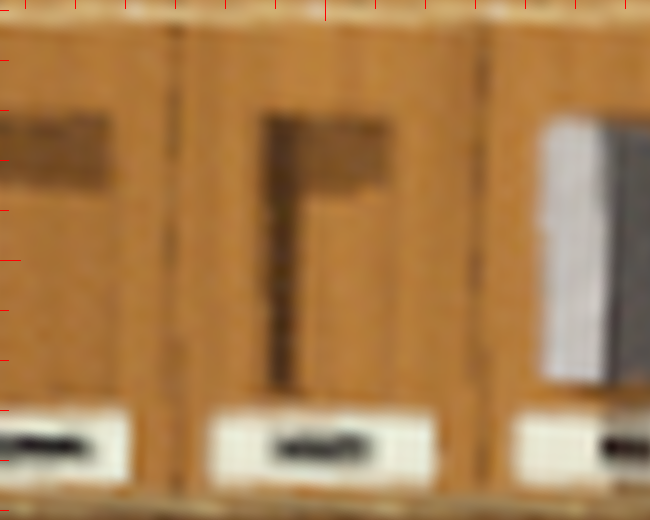

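View pics/r_side.png

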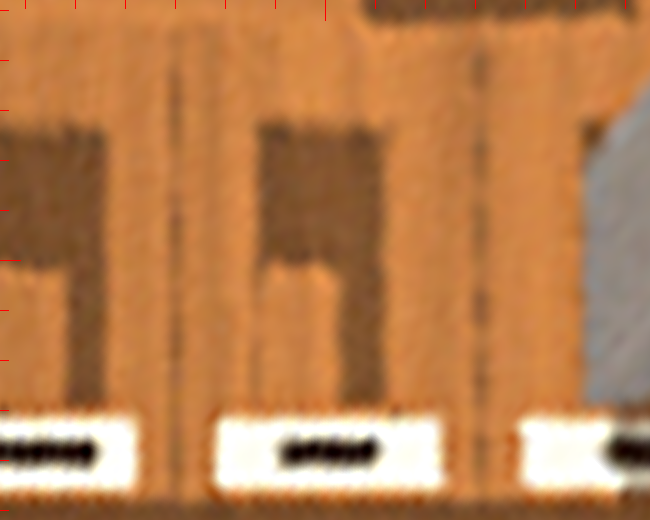

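Run:
```python
from h import *
a=np.radians(86.45); ex=np.array([np.cos(a),np.sin(a)]); ey=np.array([-np.sin(a),np.cos(a)]); c0=np.array([488.6,-347.7])
for n in ('top','side'):
    z=np.load(f'/tmp/a_{n}.npz'); d=z['d']; W=cloud(n,d); pic=z['p']
    L=np.stack([(W[...,:2]-c0)@ex,(W[...,:2]-c0)@ey],-1)
    if n=='top':
        print('cols along v at fixed u')
        for u in (436,437,438):
            print(u,[(v,*L[v,u].round(1),W[v,u,2].round(1),int(pic[v,u].sum())) for v in range(235,270)])
    else:
        print('side: local bins, |lx|<5')
        m=(abs(L[...,0])<4)&(abs(L[...,1])<50)
        q=np.c_[L[m],W[m][:,2]]; q=q[np.argsort(q[:,1])]; print(q.round(1)[:,[1,2]].tolist())
```

```text
cols along v at fixed u
436 [(235, np.float64(3.5), np.float64(-46.4), np.float64(36.8), 359), (236, np.float64(3.6), np.float64(-43.6), np.float64(37.6), 359), (237, np.float64(3.7), np.float64(-40.9), np.float64(38.1), 360), (238, np.float64(3.8), np.float64(-38.1), np.float64(38.8), 364), (239, np.float64(4.0), np.float64(-35.3), np.float64(39.5), 356), (240, np.float64(3.7), np.float64(-32.6), np.float64(38.9), 355), (241, np.float64(4.1), np.float64(-29.7), np.float64(40.4), 309), (242, np.float64(-1.1), np.float64(-27.6), np.float64(25.3), 244), (243, np.float64(-3.9), np.float64(-25.0), np.float64(17.6), 256), (244, np.float64(-3.5), np.float64(-22.2), np.float64(19.0), 252), (245, np.float64(-3.0), np.float64(-19.4), np.float64(20.6), 246), (246, np.float64(-3.8), np.float64(-16.6), np.float64(18.5), 246), (247, np.float64(-4.2), np.float64(-13.9), np.float64(17.7), 287), (248, np.float64(-3.7), np.float64(-11.0), np.float64(19.3), 368), (249, np.float64(-4.0), np.float64(-8.2), np.float64(19.0), 367), (250, np.float64(-4.6), np.float64(-5.5), np.float64(17.5), 368), (251, np
[... 7392 characters left out ...]
9.1], [37.4, 36.8], [37.6, 39.3], [38.4, 35.4], [38.5, 39.1], [39.6, 37.8], [40.3, 39.6], [42.0, 38.4], [42.1, 39.3], [43.2, 37.2], [43.8, 38.8], [45.3, 38.8], [45.4, 38.3], [46.0, 21.6], [46.1, 34.2], [46.2, 36.6], [46.3, 25.0], [46.3, 19.9], [46.5, 28.2], [46.5, 11.9], [46.6, 11.4], [46.6, 29.8], [46.6, 31.4], [46.9, 8.8], [46.9, 21.5], [47.0, 27.4], [47.0, 16.3], [47.0, 10.3], [47.0, 34.8], [47.1, 18.1], [47.1, 13.6], [47.3, 24.9], [47.3, 19.1], [47.3, 38.8], [47.4, 24.4], [47.4, 15.6], [47.6, 10.5], [47.6, 27.6], [47.6, 33.5], [47.6, 20.3], [47.7, 7.8], [47.8, 26.4], [47.9, 34.6], [48.1, 37.8], [48.1, 31.3], [48.2, 17.4], [48.2, 35.8], [49.0, 6.7], [49.1, 25.4], [49.5, 8.8], [49.7, 8.5]]
```

Slot centre is about (488.8, -347.5) with its x axis at 86.5°. The block is at (569, 236) with yaw of about 1°, and the corner is near (595.2, 288.6). Turning the tool first.

Call:
play_rows --targets '[{"slide": [0,0,0],"turn": [0,0,10.6],"hand": 45},{"slide": [0,0,0],"turn": [0,0,10.6],"hand": 45},{"slide": [0,0,0],"turn": [0,0,10.6],"hand": 45},{"slide": [0,0,0],"turn": [0,0,10.6],"hand": 45},{"slide": [0,0,0],"turn": [0,0,10.6],"hand": 45}]'

```text
clock: 0.72
eef_pos: [161.8, 629.2, 230.8]
tool_rot: [3.141, 0.001, 0.388]
force: [0.3, 0.6, 0.3]
width: 44.9
```

Call:
play_rows --targets '[{"slide": [0,0,0],"turn": [0,0,10.6],"hand": 45},{"slide": [0,0,0],"turn": [0,0,10.6],"hand": 45},{"slide": [0,0,0],"turn": [0,0,0.4],"hand": 45},{"slide": [40,40,0],"turn": [0,0,0],"hand": 45},{"slide": [40,40,0],"turn": [0,0,0],"hand": 45}]'

```text
clock: 1.35
eef_pos: [243.7, 550.1, 230.9]
tool_rot: [3.141, -0.0, 0.023]
force: [1.4, -0.1, 0.6]
width: 44.9
```

```bash
cat >> h.py <<'E'
from scipy.spatial.transform import Rotation as Rot
def rel(pos,yaw_deg,s=None):
    s=s or read_state(); R=Rot.from_euler('xyz',s['tool_rot']).as_matrix()
    T=Rot.from_euler('xyz',[np.pi,0,np.radians(yaw_deg)]).as_matrix()
    print('t',s['clock'].__round__(3),'pos',s['eef_pos'].round(1),'rpy',np.degrees(s['tool_rot']).round(2),'F',s['force'].round(1),'w',round(s['width'],1))
    print('slide',(R.T@(np.array(pos)-s['eef_pos'])).round(1),'turn',np.degrees(Rot.from_matrix(R.T@T).as_rotvec()).round(2))
E
python3 -c "
from h import *
rel([569,236,130],1)"
```

```text
t 1.35 pos [243.7 550.1 230.9] rpy [ 1.7998e+02 -2.0000e-02  1.3100e+00] F [ 1.4 -0.1  0.6] w 44.9
slide [318.  321.4 101.1] turn [ 0.02 -0.02  0.31]
```

Call:
play_rows --targets '[{"slide": [40,40,0],"turn": [0,0,0],"hand": 45},{"slide": [40,40,0],"turn": [0,0,0],"hand": 45},{"slide": [40,40,0],"turn": [0,0,0],"hand": 45},{"slide": [40,40,0],"turn": [0,0,0],"hand": 45},{"slide": [40,40,0],"turn": [0,0,0.3],"hand": 45}]'

```text
clock: 1.98
eef_pos: [447.7, 353.0, 231.3]
tool_rot: [-3.141, 0.0, 0.016]
force: [1.3, 0.6, 0.4]
width: 44.8
```

Call:
play_rows --targets '[{"slide": [40,40,30],"turn": [0,0,0],"hand": 45},{"slide": [40,40,30],"turn": [0,0,0],"hand": 45},{"slide": [38,41,30],"turn": [0,0,0],"hand": 45},{"slide": [0,0,11],"turn": [0,0,0],"hand": 45},{"slide": [0,0,0],"turn": [0,0,0],"hand": 45}]'

```text
clock: 2.6
eef_pos: [562.4, 237.3, 131.1]
tool_rot: [-3.142, 0.003, 0.013]
force: [-0.6, 0.2, 0.7]
width: 45.1
```

```bash
python3 -c "
from h import *
rel([569,236,42],1); cap('top','c'); p,d=cap('side','c')
cv2.imwrite('pics/c1.png',cv2.resize(p[90:270,170:370],None,fx=4,fy=3.3))"
```

```text
t 2.6 pos [562.4 237.3 131.1] rpy [-1.8e+02  1.7e-01  7.7e-01] F [-0.6  0.2  0.7] w 45.1
slide [ 6.9  1.4 89. ] turn [-0.    0.17 -0.23]
```

View pics/c1.png

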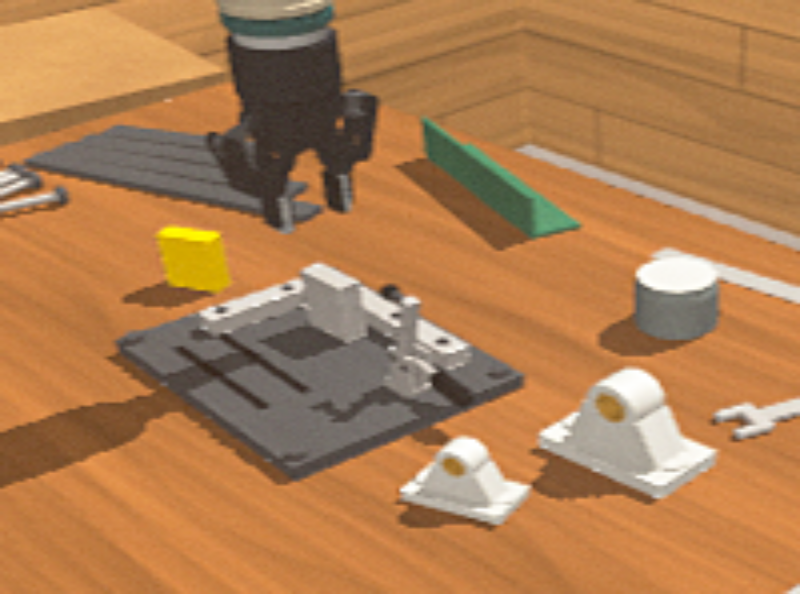

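The hand hangs over the block, with fingertips near zoomed pixel (310,215) and the block at (330,300). Next I descend and check partway.

Call:
play_rows --targets '[{"slide": [3,1,20],"turn": [0,0,-0.2],"hand": 45},{"slide": [0,0,10],"turn": [0,0,0],"hand": 45},{"slide": [0,0,0],"turn": [0,0,0],"hand": 45}]'

```text
clock: 3.08
eef_pos: [565.4, 236.3, 100.9]
tool_rot: [3.141, 0.002, 0.016]
force: [-0.4, -0.3, -0.9]
width: 44.8
```

```bash
python3 -c "
from h import *
rel([569,236,42],1)
s=read_state()
for n in('side','top'): print(n,proj(n,s['eef_pos']))
p,d=cap('side','d')
cv2.imwrite('pics/d1.png',cv2.resize(p[120:220,200:330],None,fx=6,fy=6,interpolation=cv2.INTER_CUBIC))"
```

```text
t 3.075 pos [565.4 236.3 100.9] rpy [1.7995e+02 1.3000e-01 9.2000e-01] F [-0.4 -0.3 -0.9] w 44.8
slide [ 3.7  0.3 58.9] turn [ 0.05  0.13 -0.08]
side [249.96326186 166.03900928]
top [220.02536149 219.14772655]
```

View pics/d1.png

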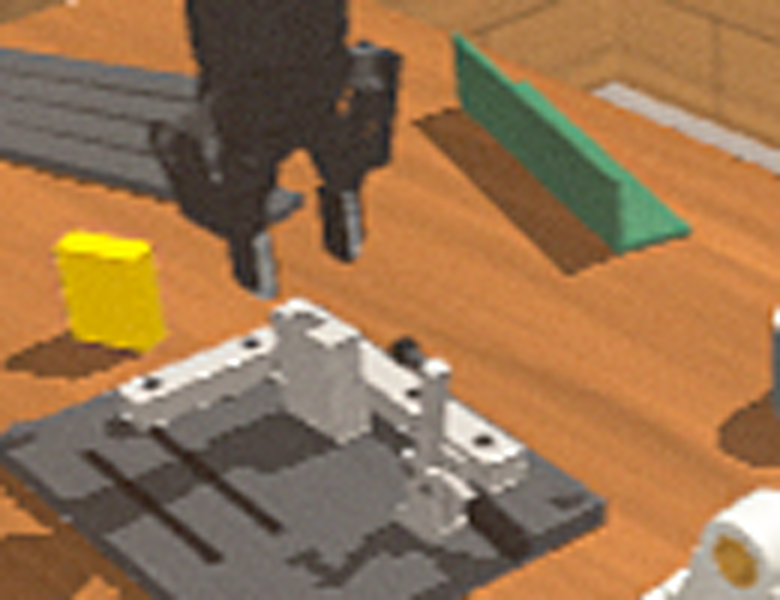

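Fingertips are at zoomed (262,290) and (345,255). Their midpoint matches the projected TCP at (300,276), so calibration is consistent.

Call:
play_rows --targets '[{"slide": [3.7,0.3,0],"turn": [0,0,0],"hand": 45},{"slide": [0,0,20],"turn": [0,0,0],"hand": 45},{"slide": [0,0,20],"turn": [0,0,0],"hand": 45},{"slide": [0,0,19],"turn": [0,0,0],"hand": 45},{"slide": [0,0,0],"turn": [0,0,0],"hand": 45}]'

```text
clock: 3.75
eef_pos: [568.9, 235.5, 41.3]
tool_rot: [3.14, 0.003, 0.015]
force: [-1.8, -0.6, -0.5]
width: 45.2
```

Call:
play_rows --targets '[{"slide": [0,0,0],"turn": [0,0,0],"hand": 0},{"slide": [0,0,0],"turn": [0,0,0],"hand": 0},{"slide": [0,0,0],"turn": [0,0,0],"hand": 0},{"slide": [0,0,0],"turn": [0,0,0],"hand": 0}]'

```text
clock: 4.25
eef_pos: [570.7, 236.2, 43.8]
tool_rot: [-3.141, -0.001, 0.015]
force: [0.1, 0.0, 2.3]
width: 18.7
```

```bash
python3 -c "
from h import *
rel([569,236,42],1)
p,d=cap('side','e')
cv2.imwrite('pics/e1.png',cv2.resize(p[120:220,200:330],None,fx=6,fy=6,interpolation=cv2.INTER_CUBIC))"
```

```text
t 4.25 pos [570.7 236.2  43.8] rpy [-1.7997e+02 -6.0000e-02  8.8000e-01] F [0.1 0.  2.3] w 18.7
slide [-1.7  0.2  1.8] turn [-0.03 -0.06 -0.12]
```

View pics/e1.png

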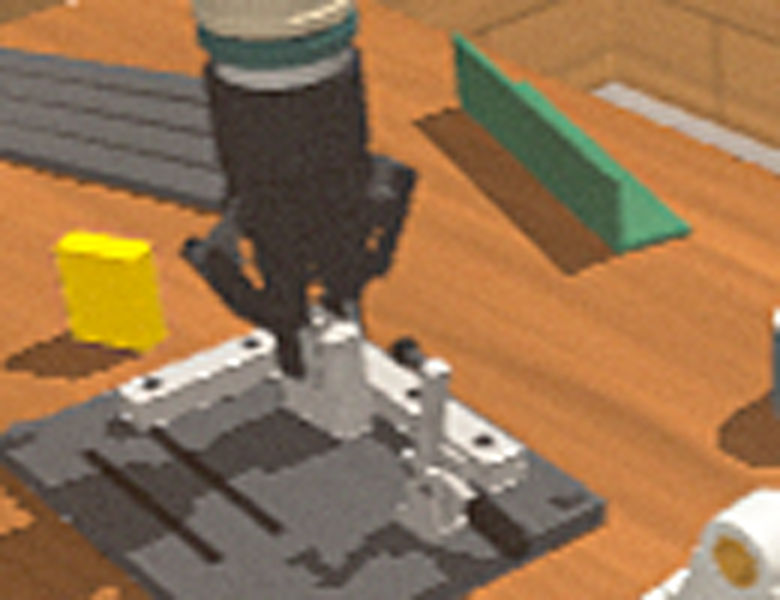

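The block is between the fingers (opening 18.7) at zoomed (340,370). Lift and carry.

Call:
play_rows --targets '[{"slide": [0,0,-30],"turn": [0,0,0],"hand": 0},{"slide": [0,0,-50],"turn": [0,0,0],"hand": 0},{"slide": [0,0,-50],"turn": [0,0,0],"hand": 0},{"slide": [-5,40,0],"turn": [0,0,0],"hand": 0},{"slide": [-7,50,0],"turn": [0,0,0],"hand": 0}]'

```text
clock: 4.92
eef_pos: [559.0, 146.2, 173.1]
tool_rot: [-3.141, -0.0, 0.019]
force: [1.5, -0.7, -4.1]
width: 19.1
```

Call:
play_rows --targets '[{"slide": [-7,50,0],"turn": [0,0,0],"hand": 0},{"slide": [-7,50,0],"turn": [0,0,0],"hand": 0},{"slide": [-7,50,0],"turn": [0,0,0],"hand": 0},{"slide": [-7,50,0],"turn": [0,0,0],"hand": 0},{"slide": [-7,50,0],"turn": [0,0,0],"hand": 0}]'

```text
clock: 5.55
eef_pos: [527.3, -106.0, 172.6]
tool_rot: [-3.141, 0.001, 0.015]
force: [-0.1, -0.5, -4.3]
width: 19.2
```

Call:
play_rows --targets '[{"slide": [-7,50,0],"turn": [0,0,0],"hand": 0},{"slide": [-7,50,0],"turn": [0,0,0],"hand": 0},{"slide": [-7,50,0],"turn": [0,0,0],"hand": 0},{"slide": [-7,50,0],"turn": [0,0,0],"hand": 0},{"slide": [-7,40,0],"turn": [0,0,0],"hand": 0}]'

```text
clock: 6.18
eef_pos: [495.6, -347.2, 172.4]
tool_rot: [-3.141, 0.002, 0.014]
force: [1.2, 0.1, -4.7]
width: 18.8
```

Call:
play_rows --targets '[{"slide": [0,0,0],"turn": [0,0,10.5],"hand": 0},{"slide": [0,0,0],"turn": [0,0,10.5],"hand": 0},{"slide": [0,0,0],"turn": [0,0,10.5],"hand": 0},{"slide": [0,0,0],"turn": [0,0,10.5],"hand": 0},{"slide": [0,0,0],"turn": [0,0,10.5],"hand": 0}]'

```text
clock: 6.8
eef_pos: [496.4, -344.4, 172.3]
tool_rot: [3.141, 0.002, -0.907]
force: [0.3, -0.1, -4.7]
width: 19.6
```

Call:
play_rows --targets '[{"slide": [0,0,0],"turn": [0,0,10.5],"hand": 0},{"slide": [0,0,0],"turn": [0,0,10.5],"hand": 0},{"slide": [0,0,0],"turn": [0,0,10.5],"hand": 0},{"slide": [0,0,0],"turn": [0,0,10.4],"hand": 0},{"slide": [0,0,0],"turn": [0,0,0],"hand": 0}]'

```text
clock: 7.42
eef_pos: [496.6, -344.3, 172.1]
tool_rot: [3.139, 0.001, -1.63]
force: [0.3, 0.7, -4.7]
width: 19.1
```

```bash
python3 -c "
from h import *
rel([488.8,-347.5,100],-93.55)
for n in('side','top'):
  p,d=cap(n,'f'); u,v=proj(n,read_state()['eef_pos']).astype(int)
  cv2.imwrite(f'pics/f1_{n}.png',cv2.resize(p[v-50:v+50,u-60:u+60],None,fx=6,fy=6,interpolation=cv2.INTER_CUBIC)); print(u,v)"
```

```text
t 7.425 pos [ 496.6 -344.3  172.1] rpy [ 1.7987e+02  5.0000e-02 -9.3400e+01] F [ 0.3  0.7 -4.7] w 19.1
slide [ 3.7  7.4 72.2] turn [0.13 0.05 0.15]
398 245
454 249
```

View pics/f1_side.png

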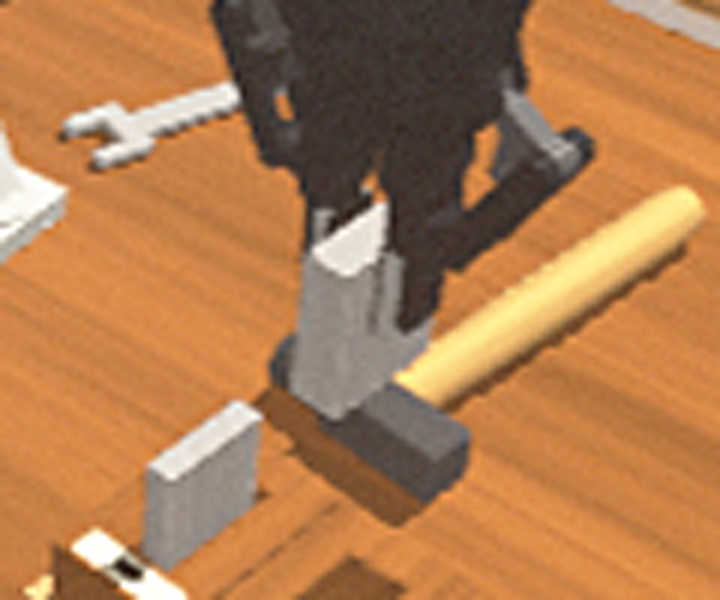

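Run:
```python
from h import *
s=read_state(); R=Rot.from_euler('xyz',s['tool_rot']).as_matrix()
for n in('side','top'):
    z=np.load(f'/tmp/f_{n}.npz'); W=cloud(n,z['d']); T=(W-s['eef_pos'])@R
    m=(abs(T[...,0])<25)&(abs(T[...,1])<40)&(T[...,2]>-3)&(T[...,2]<35)
    q=T[m]; print(n,len(q)); 
    if len(q)>5: print(np.percentile(q,[1,5,50,95,99],axis=0).round(1))
```

```text
side 220
[[ -8.9 -23.   -2.2]
 [ -7.1 -17.4  -1. ]
 [  9.3  21.3  14.9]
 [ 10.9  25.1  27. ]
 [ 15.2  25.6  29.3]]
top 43
[[-11.  -24.4  -2.8]
 [-10.9 -24.3  -2.3]
 [-10.2  14.2  10.1]
 [ -9.4  23.9  23.7]
 [ -9.3  24.2  24.3]]
```

The block hangs square in the fingers, centred within 0.5 mm, bottom about 28 mm below the TCP. Moving over the slot.

Call:
play_rows --targets '[{"slide": [3.7,7.1,0],"turn": [0,0,0.15],"hand": 0},{"slide": [0,0,40],"turn": [0,0,0],"hand": 0},{"slide": [0,0,40],"turn": [0,0,0],"hand": 0},{"slide": [0,0,10],"turn": [0,0,0],"hand": 0},{"slide": [0,0,0],"turn": [0,0,0],"hand": 0}]'

```text
clock: 8.15
eef_pos: [489.4, -349.0, 83.5]
tool_rot: [3.141, -0.0, -1.635]
force: [-0.0, -1.0, -3.5]
width: 18.8
```

```bash
python3 -c "
from h import *
rel([488.8,-347.5,47],-93.55)
for n in('side','top'):
  p,d=cap(n,'g'); u,v=proj(n,read_state()['eef_pos']).astype(int)
  cv2.imwrite(f'pics/g1_{n}.png',cv2.resize(p[v-50:v+50,u-60:u+60],None,fx=6,fy=6,interpolation=cv2.INTER_CUBIC)); print(u,v)"
```

```text
t 8.15 pos [ 489.4 -349.    83.5] rpy [ 1.7998e+02 -1.0000e-02 -9.3690e+01] F [-0.  -1.  -3.5] w 18.8
slide [-1.5  0.7 36.5] turn [ 0.02 -0.01 -0.14]
395 280
443 251
```

View pics/g1_side.png

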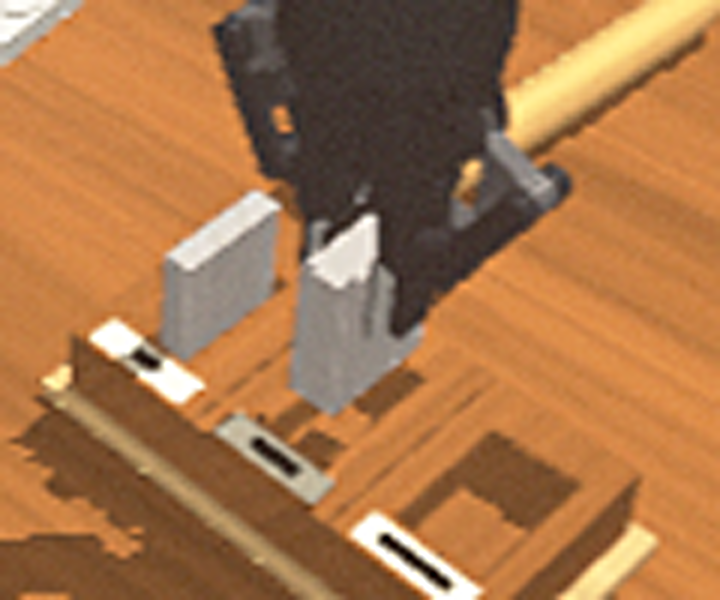

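The block hangs over the middle slot (image (350,400)) about 17 mm above the mouth. Inserting.

Call:
play_rows --targets '[{"slide": [-1,0.5,8],"turn": [0,0,0],"hand": 0},{"slide": [0,0,8],"turn": [0,0,0],"hand": 0},{"slide": [0,0,4],"turn": [0,0,0],"hand": 0},{"slide": [0,0,4],"turn": [0,0,0],"hand": 0}]'

```text
clock: 8.75
eef_pos: [489.3, -347.4, 58.8]
tool_rot: [3.141, -0.0, -1.635]
force: [-1.1, -0.0, -3.9]
width: 19.1
```

Call:
play_rows --targets '[{"slide": [0,0,4],"turn": [0,0,0],"hand": 0},{"slide": [0,0,3],"turn": [0,0,0],"hand": 0},{"slide": [0,0,2],"turn": [0,0,0],"hand": 0},{"slide": [0,0,0],"turn": [0,0,0],"hand": 0}]'

```text
clock: 9.25
eef_pos: [489.3, -347.4, 50.0]
tool_rot: [3.141, 0.0, -1.635]
force: [0.1, -0.4, -5.1]
width: 19.5
```

```bash
python3 -c "
from h import *
rel([488.8,-347.5,47],-93.55)"
```

```text
t 9.25 pos [ 489.3 -347.4   50. ] rpy [179.99   0.   -93.68] F [ 0.1 -0.4 -5.1] w 19.5
slide [0.1 0.5 3. ] turn [ 0.01  0.   -0.13]
```

Entering freely with no contact force. Last few millimetres next.

Call:
play_rows --targets '[{"slide": [0,0,2],"turn": [0,0,0],"hand": 0},{"slide": [0,0,1.5],"turn": [0,0,0],"hand": 0},{"slide": [0,0,0],"turn": [0,0,0],"hand": 0},{"slide": [0,0,0],"turn": [0,0,0],"hand": 0}]'

```text
clock: 9.75
eef_pos: [489.4, -347.5, 46.8]
tool_rot: [-3.141, -0.0, -1.635]
force: [-0.2, 0.4, -1.7]
width: 18.9
```

Call:
play_rows --targets '[{"slide": [0,0,0.5],"turn": [0,0,0],"hand": 0},{"slide": [0,0,0],"turn": [0,0,0],"hand": 24},{"slide": [0,0,0],"turn": [0,0,0],"hand": 32},{"slide": [0,0,0],"turn": [0,0,0],"hand": 40},{"slide": [0,0,0],"turn": [0,0,0],"hand": 40}]'

```text
clock: 10.38
eef_pos: [489.4, -347.5, 46.2]
tool_rot: [-3.141, -0.0, -1.635]
force: [0.6, -1.1, -0.3]
width: 39.7
```

Call:
play_rows --targets '[{"slide": [0,0,-20],"turn": [0,0,0],"hand": 40},{"slide": [0,0,-40],"turn": [0,0,0],"hand": 40},{"slide": [0,0,-60],"turn": [0,0,0],"hand": 40},{"slide": [0,-60,0],"turn": [0,0,0],"hand": 40},{"slide": [-60,-20,0],"turn": [0,0,0],"hand": 60}]'

```text
clock: 11.0
eef_pos: [575.6, -298.2, 169.5]
tool_rot: [-3.135, -0.007, -1.639]
force: [0.4, 1.7, -0.1]
width: 56.9
```

Call:
play_rows --targets '[{"slide": [-60,0,0],"turn": [0,0,0],"hand": 60},{"slide": [-60,0,0],"turn": [0,0,0],"hand": 60},{"slide": [-60,0,0],"turn": [0,0,0],"hand": 60},{"slide": [-30,0,0],"turn": [0,0,0],"hand": 60},{"slide": [0,0,0],"turn": [0,0,-10.6],"hand": 60}]'

```text
clock: 11.62
eef_pos: [586.7, -79.5, 166.9]
tool_rot: [-3.141, 0.001, -1.439]
force: [-0.2, 0.2, 0.3]
width: 60.2
```

Run:
```python
from h import *
rel([596.5,-48.5,140],3)
a=np.radians(86.45); ex=np.array([np.cos(a),np.sin(a)]); ey=np.array([-np.sin(a),np.cos(a)]); c0=np.array([488.9,-347.5])
for n in('side','top'):
    p,d=cap(n,'k'); W=cloud(n,d); L=np.stack([(W[...,:2]-c0)@ex,(W[...,:2]-c0)@ey],-1)
    m=(abs(L[...,0])<28)&(abs(L[...,1])<40)&(W[...,2]>50); q=L[m]; z=W[m][:,2]; print(n,len(q),'z',np.percentile(z,[5,50,90,97]).round(1))
    t=q[z>73]; print(t.min(0).round(1),t.max(0).round(1))
    u,v=proj(n,[489,-347,50]).astype(int)
    cv2.imwrite(f'pics/k1_{n}.png',cv2.resize(p[v-40:v+40,u-50:u+50],None,fx=6,fy=6,interpolation=cv2.INTER_CUBIC))
cv2.imwrite('pics/k2.png',np.hstack([cv2.imread('pics/k1_side.png')]))
```

```text
t 11.625 pos [586.7 -79.5 166.9] rpy [-1.7999e+02  7.0000e-02 -8.2470e+01] F [-0.2  0.2  0.3] w 60.2
slide [-29.4 -13.7  26.9] turn [-6.000e-02  5.000e-02 -8.547e+01]
side 362 z [52.6 75.  78.5 79.4]
[-12.  -25.3] [ 9.7 24.5]
top 205 z [55.3 77.4 79.9 81.1]
[ -9.4 -26.1] [11.2 23.5]
```

View pics/k1_side.png

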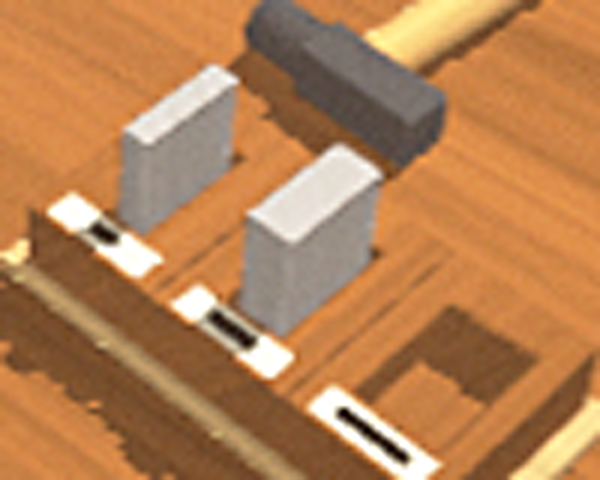

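View pics/k_top.png

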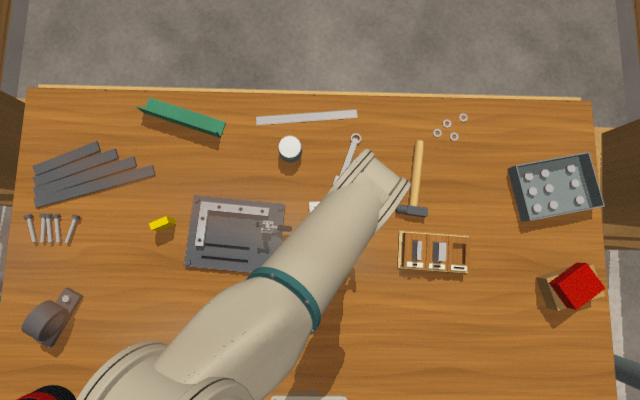

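The block is down in the middle slot with its top about 78 mm above the bench; thin block and hammer are unmoved. Now the pedestal at (596.5, -49), yaw about 2.8°.

Call:
play_rows --targets '[{"slide": [-29.4,-13.7,0],"turn": [0,0,0],"hand": 60},{"slide": [0,0,0],"turn": [0,0,-10.6],"hand": 60},{"slide": [0,0,0],"turn": [0,0,-10.6],"hand": 60},{"slide": [0,0,0],"turn": [0,0,-10.6],"hand": 60},{"slide": [0,0,0],"turn": [0,0,-10.6],"hand": 60}]'

```text
clock: 12.35
eef_pos: [596.2, -54.3, 167.1]
tool_rot: [3.141, -0.001, -0.71]
force: [0.5, 0.5, -0.7]
width: 59.8
```

Call:
play_rows --targets '[{"slide": [0,0,0],"turn": [0,0,-10.6],"hand": 60},{"slide": [0,0,0],"turn": [0,0,-10.6],"hand": 60},{"slide": [0,0,0],"turn": [0,0,-10.6],"hand": 60},{"slide": [0,0,0],"turn": [0,0,-10.6],"hand": 60},{"slide": [0,0,30],"turn": [0,0,0],"hand": 60}]'

```text
clock: 12.98
eef_pos: [598.4, -55.0, 138.8]
tool_rot: [3.14, -0.006, 0.025]
force: [0.1, 1.0, -0.5]
width: 60.2
```

Run:
```python
from h import *
rel([596.5,-49,24],2.8)
for n in('side',):
    p,d=cap(n,'l'); u,v=proj(n,read_state()['eef_pos']).astype(int); print(u,v)
    cv2.imwrite(f'pics/l1_{n}.png',cv2.resize(p[v-50:v+60,u-65:u+65],None,fx=6,fy=5.4,interpolation=cv2.INTER_CUBIC))
```

```text
t 12.975 pos [598.4 -55.  138.8] rpy [179.94  -0.35   1.45] F [ 0.1  1.  -0.5] w 60.2
slide [ -2.4  -6.2 114.8] turn [ 0.07 -0.35 -1.35]
326 188
```

View pics/l1_side.png

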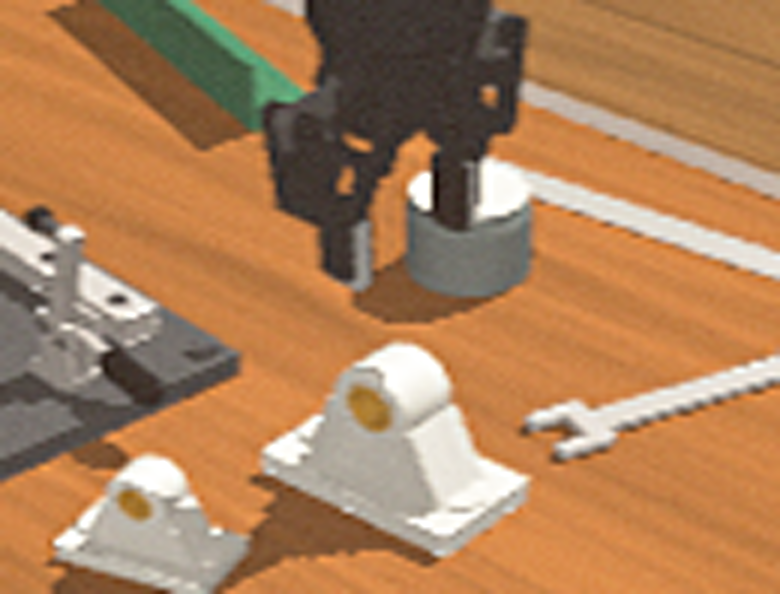

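The fingers stand over the pedestal (hub at zoomed (400,370)), with the tin behind and clear. Correct, then descend.

Call:
play_rows --targets '[{"slide": [-2,-6,20],"turn": [0,0,-1.3],"hand": 60},{"slide": [0,0,20],"turn": [0,0,0],"hand": 60},{"slide": [0,0,0],"turn": [0,0,0],"hand": 60}]'

```text
clock: 13.4
eef_pos: [592.9, -47.9, 95.7]
tool_rot: [3.141, 0.003, 0.049]
force: [-0.1, -0.2, 0.4]
width: 60.3
```

```bash
python3 -c "
from h import *
rel([596.5,-49,24],2.8)"
```

```text
t 13.4 pos [592.9 -47.9  95.7] rpy [1.7997e+02 1.7000e-01 2.8100e+00] F [-0.1 -0.2  0.4] w 60.3
slide [ 3.8  1.2 71.6] turn [0.03 0.17 0.01]
```

Call:
play_rows --targets '[{"slide": [3.8,1,0],"turn": [0,0,0],"hand": 60},{"slide": [0,0,25],"turn": [0,0,0],"hand": 60},{"slide": [0,0,25],"turn": [0,0,0],"hand": 60},{"slide": [0,0,21],"turn": [0,0,0],"hand": 60},{"slide": [0,0,0],"turn": [0,0,0],"hand": 60}]'

```text
clock: 14.02
eef_pos: [597.7, -48.1, 24.9]
tool_rot: [3.142, 0.001, 0.052]
force: [0.7, 0.1, -0.6]
width: 60.0
```

Call:
play_rows --targets '[{"slide": [0,0,0],"turn": [0,0,0],"hand": 0},{"slide": [0,0,0],"turn": [0,0,0],"hand": 0},{"slide": [0,0,0],"turn": [0,0,0],"hand": 0},{"slide": [0,0,0],"turn": [0,0,0],"hand": 0},{"slide": [0,0,0],"turn": [0,0,0],"hand": 0}]'

```text
clock: 14.65
eef_pos: [598.7, -48.1, 26.8]
tool_rot: [3.141, -0.002, 0.053]
force: [-0.8, 0.0, 6.3]
width: 30.8
```

Call:
play_rows --targets '[{"slide": [0,0,-30],"turn": [0,0,0],"hand": 0},{"slide": [0,0,-40],"turn": [0,0,0],"hand": 0},{"slide": [0,0,-40],"turn": [0,0,0],"hand": 0},{"slide": [0,0,-40],"turn": [0,0,0],"hand": 0},{"slide": [0,0,0],"turn": [0,0,0],"hand": 0}]'

```text
clock: 15.28
eef_pos: [599.9, -48.1, 178.0]
tool_rot: [3.141, -0.006, 0.053]
force: [0.5, 0.3, -6.4]
width: 30.9
```

Run:
```python
from h import *
# home centre in fixture frame
a=np.radians(-4.65); ex=np.array([np.cos(a),np.sin(a)]); ey=np.array([-np.sin(a),np.cos(a)])
cor=np.array([595.2,288.6]); home=cor-30*ex-55*ey; print('home',home.round(1),'pre',(home-10*ex-10*ey).round(1))
rel([*(home-10*ex-10*ey),180],-4.65)
s=read_state(); R=Rot.from_euler('xyz',s['tool_rot']).as_matrix()
for n in('side','top'):
    p,d=cap(n,'n'); W=cloud(n,d); T=(W-s['eef_pos'])@R
    m=(abs(T[...,0])<45)&(abs(T[...,1])<75)&(T[...,2]>5)&(T[...,2]<45); q=T[m]; print(n,len(q),q.min(0).round(1),q.max(0).round(1),cv2.minAreaRect(q[:,:2].astype(np.float32)))
    u,v=proj(n,s['eef_pos']).astype(int)
    cv2.imwrite(f'pics/n1_{n}.png',cv2.resize(p[v-50:v+60,u-65:u+65],None,fx=6,fy=5.4,interpolation=cv2.INTER_CUBIC))
```

```text
home [560.8 236.2] pre [550.1 227.1]
t 15.275 pos [599.9 -48.1 178. ] rpy [179.96  -0.37   3.02] F [ 0.5  0.3 -6.4] w 30.9
slide [ -35.3 -277.4   -2.4] turn [ 0.02 -0.37  7.67]
side 509 [-32.4 -55.8   5.1] [30.3 57.6 29. ] ((-0.6396961212158203, 1.1980209350585938), (62.58467483520508, 113.32779693603516), 0.6244440078735352)
top 9 [ 14.2 -54.8  11.5] [ 26.7 -51.9  17.3] ((20.468158721923828, -53.37880325317383), (12.655560493469238, 2.465017795562744), 2.0639166831970215)
```

View pics/n1_side.png

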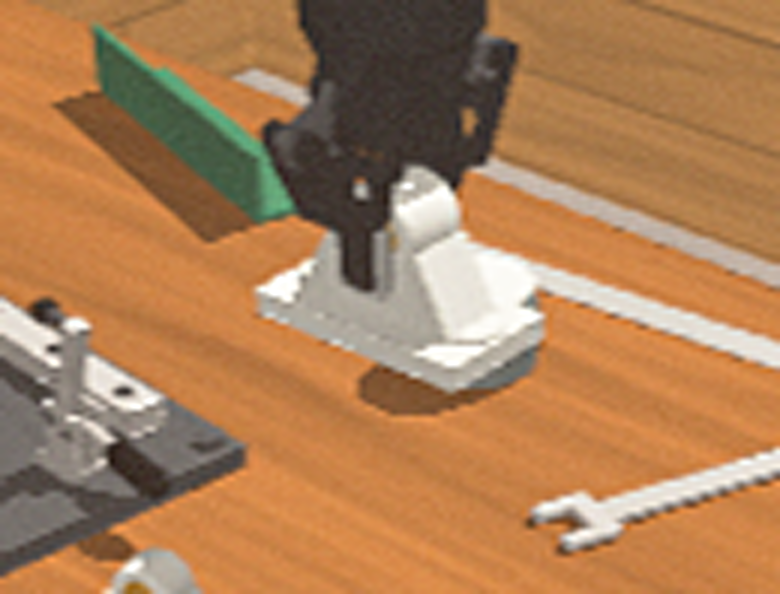

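The pedestal is held, level and centred within about 1 mm. Carrying it above the clamp to 10 mm short of home.

Call:
play_rows --targets '[{"slide": [-8,-46,0],"turn": [0,0,0],"hand": 0},{"slide": [-8,-46,0],"turn": [0,0,0],"hand": 0},{"slide": [-8,-46,0],"turn": [0,0,0],"hand": 0},{"slide": [-6,-46,0],"turn": [0,0,0],"hand": 0},{"slide": [-6,-46,0],"turn": [0,0,0],"hand": 0}]'

```text
clock: 16.0
eef_pos: [547.7, 181.1, 172.7]
tool_rot: [3.14, 0.004, 0.053]
force: [0.6, -0.2, -6.0]
width: 30.9
```

Call:
play_rows --targets '[{"slide": [0,-45,0],"turn": [0,0,4],"hand": 0},{"slide": [0,0,0],"turn": [0,0,3.7],"hand": 0},{"slide": [0,0,30],"turn": [0,0,0],"hand": 0},{"slide": [0,0,30],"turn": [0,0,0],"hand": 0},{"slide": [0,0,0],"turn": [0,0,0],"hand": 0}]'

```text
clock: 16.62
eef_pos: [543.7, 223.8, 111.0]
tool_rot: [3.137, 0.009, -0.082]
force: [-0.3, -0.0, -5.8]
width: 31.0
```

Run:
```python
from h import *
rel([550.1,227.1,60],-4.65)
s=read_state(); R=Rot.from_euler('xyz',s['tool_rot']).as_matrix()
for n in('side',):
    p,d=cap(n,'o'); W=cloud(n,d); T=(W-s['eef_pos'])@R
    m=(abs(T[...,0])<45)&(abs(T[...,1])<75)&(T[...,2]>5)&(T[...,2]<40); q=T[m]; print(n,len(q),q.min(0).round(1),q.max(0).round(1),cv2.minAreaRect(q[:,:2].astype(np.float32)))
    u,v=proj(n,s['eef_pos']).astype(int)
    cv2.imwrite(f'pics/o1_{n}.png',cv2.resize(p[v-50:v+60,u-65:u+65],None,fx=6,fy=5.4,interpolation=cv2.INTER_CUBIC))
```

```text
t 16.625 pos [543.7 223.8 111. ] rpy [179.75   0.51  -4.68] F [-0.3 -0.  -5.8] w 31.0
slide [ 6.6 -4.  50.9] turn [ 0.25  0.51 -0.03]
side 343 [-31.  -54.2   5. ] [30.8 60.  27.7] ((-0.11956024169921875, 2.940349578857422), (114.46765899658203, 61.29004669189453), 89.61029815673828)
```

View pics/o1_side.png

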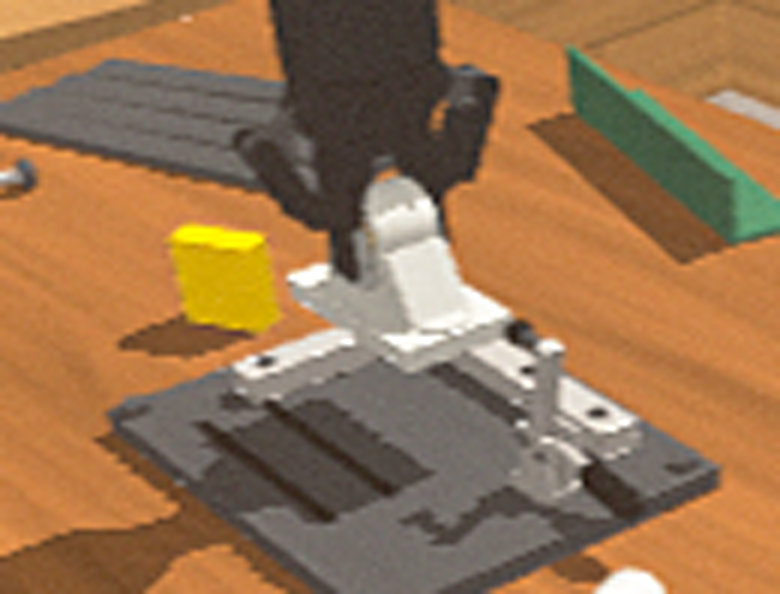

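The pedestal hangs above the plate (foot at zoomed (400,330)), clear of the clamp post (550,370). Correcting and lowering.

Call:
play_rows --targets '[{"slide": [6,-4,0],"turn": [0.2,0.4,0],"hand": 0},{"slide": [0,0,20],"turn": [0,0,0],"hand": 0},{"slide": [0,0,20],"turn": [0,0,0],"hand": 0},{"slide": [0,0,15],"turn": [0,0,0],"hand": 0},{"slide": [0,0,0],"turn": [0,0,0],"hand": 0}]'

```text
clock: 17.3
eef_pos: [554.0, 228.5, 59.7]
tool_rot: [-3.138, -0.006, -0.082]
force: [0.4, 0.3, -5.4]
width: 30.9
```

Run:
```python
from h import *
rel([550.1,227.1,42],-4.65)
```

```text
t 17.3 pos [554.  228.5  59.7] rpy [-179.82   -0.34   -4.68] F [ 0.4  0.3 -5.4] w 30.9
slide [-3.8  1.8 17.7] turn [-0.18 -0.34 -0.03]
```

Call:
play_rows --targets '[{"slide": [-3,1.5,5],"turn": [-0.2,-0.35,0],"hand": 0},{"slide": [0,0,0],"turn": [0,0,0],"hand": 0},{"slide": [0,0,0],"turn": [0,0,0],"hand": 0}]'

```text
clock: 17.68
eef_pos: [551.4, 227.5, 55.6]
tool_rot: [-3.141, -0.002, -0.082]
force: [0.5, 0.0, -5.6]
width: 31.0
```

Run:
```python
from h import *
rel([550.1,227.1,42],-4.65)
s=read_state(); R=Rot.from_euler('xyz',s['tool_rot']).as_matrix()
a=np.radians(-4.65); ex=np.array([np.cos(a),np.sin(a)]); ey=np.array([-np.sin(a),np.cos(a)]); cor=np.array([595.2,288.6])
for n in('side','top'):
    p,d=cap(n,'p'); W=cloud(n,d); L=np.stack([(W[...,:2]-cor)@ex,(W[...,:2]-cor)@ey],-1)
    m=(L[...,0]<-2)&(L[...,0]>-95)&(L[...,1]<-2)&(L[...,1]>-135)&(abs(W[...,2]-42)<5)&(W[...,2]>38)
    q=L[m]; print(n,len(q),q.min(0).round(1),q.max(0).round(1),cv2.minAreaRect(q.astype(np.float32)))
    u,v=proj(n,s['eef_pos']).astype(int)
    cv2.imwrite(f'pics/p1_{n}.png',cv2.resize(p[v-50:v+60,u-65:u+65],None,fx=6,fy=5.4,interpolation=cv2.INTER_CUBIC))
```

```text
t 17.675 pos [551.4 227.5  55.6] rpy [-1.7998e+02 -9.0000e-02 -4.6800e+00] F [ 0.5  0.  -5.6] w 31.0
slide [-1.3  0.5 13.6] turn [-0.02 -0.09 -0.03]
side 217 [ -69.2 -123.5] [ -6.3 -11.1] ((-37.735862731933594, -67.22462463378906), (62.56171417236328, 112.5069351196289), 0.30914998054504395)
top 243 [ -68.4 -119.9] [ -8.6 -67.9] ((-38.61541748046875, -94.13765716552734), (51.71517562866211, 59.984474182128906), 89.08104705810547)
```

View pics/p1_side.png

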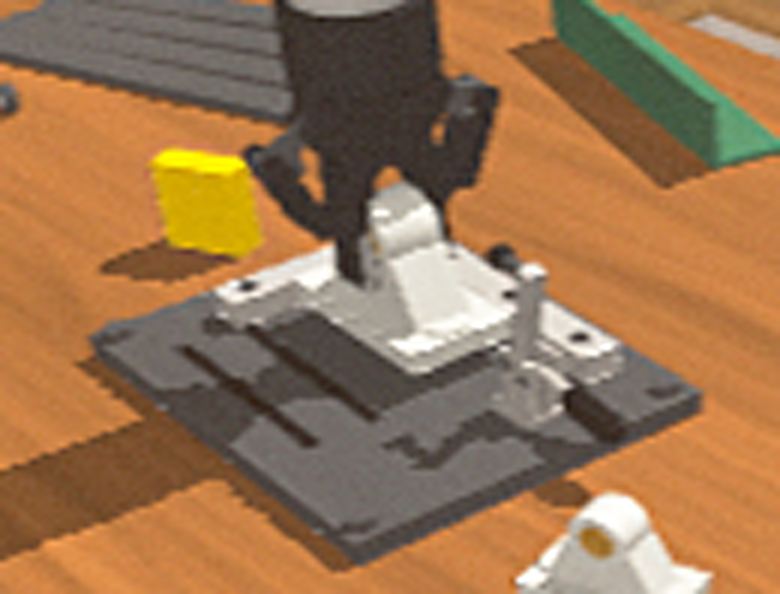

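Pedestal is square to the fences, at (-38, -66) in the corner frame, about 8 and 11 mm short. Lowering to the plate.

Call:
play_rows --targets '[{"slide": [0,0,8],"turn": [0,0,0],"hand": 0},{"slide": [0,0,3],"turn": [0,0,0],"hand": 0},{"slide": [0,0,1],"turn": [0,0,0],"hand": 0},{"slide": [0,0,0],"turn": [0,0,0],"hand": 0}]'

```text
clock: 18.27
eef_pos: [551.1, 227.3, 43.0]
tool_rot: [3.141, -0.001, -0.082]
force: [-0.6, -0.5, -5.6]
width: 30.9
```

Call:
play_rows --targets '[{"slide": [0,0,1],"turn": [0,0,0],"hand": 0},{"slide": [0,0,1],"turn": [0,0,0],"hand": 0},{"slide": [0,0,0],"turn": [0,0,0],"hand": 0}]'

```text
clock: 18.65
eef_pos: [551.3, 227.3, 41.8]
tool_rot: [-3.141, -0.001, -0.082]
force: [-1.7, -0.4, 1.3]
width: 31.0
```

Landed (vertical force rose by 7 N). Sliding toward the fences.

Call:
play_rows --targets '[{"slide": [3,-4,0],"turn": [0,0,0],"hand": 0},{"slide": [3,-4,0],"turn": [0,0,0],"hand": 0},{"slide": [0,0,0],"turn": [0,0,0],"hand": 0}]'

```text
clock: 19.02
eef_pos: [557.9, 233.8, 41.8]
tool_rot: [3.141, -0.001, -0.082]
force: [-2.6, -3.4, 6.5]
width: 31.3
```

Call:
play_rows --targets '[{"slide": [1,-1,0],"turn": [0,0,0],"hand": 0},{"slide": [1,-1,0],"turn": [0,0,0],"hand": 0},{"slide": [0,0,0],"turn": [0,0,0],"hand": 0}]'

```text
clock: 19.4
eef_pos: [558.9, 234.7, 41.8]
tool_rot: [3.139, 0.001, -0.083]
force: [-6.0, -4.8, 8.4]
width: 30.8
```

Call:
play_rows --targets '[{"slide": [0,-1,0],"turn": [0,0,0],"hand": 0},{"slide": [0,-1,0],"turn": [0,0,0],"hand": 0},{"slide": [0,0,0],"turn": [0,0,0],"hand": 0}]'

```text
clock: 19.77
eef_pos: [560.1, 236.4, 41.8]
tool_rot: [3.139, -0.001, -0.083]
force: [-2.6, -5.6, 5.4]
width: 30.9
```

Call:
play_rows --targets '[{"slide": [1,0,0],"turn": [0,0,0],"hand": 0},{"slide": [0.5,0,0],"turn": [0,0,0],"hand": 0},{"slide": [0,0,0],"turn": [0,0,0],"hand": 0}]'

```text
clock: 20.15
eef_pos: [560.2, 236.5, 41.9]
tool_rot: [3.139, 0.002, -0.083]
force: [-6.0, -6.2, 8.6]
width: 30.5
```

```bash
cat > q.py <<'E'
from h import *
import sys
tag=sys.argv[1]
rel([560.8,236.2,42],-4.65)
s=read_state()
a=np.radians(-4.65); ex=np.array([np.cos(a),np.sin(a)]); ey=np.array([-np.sin(a),np.cos(a)]); cor=np.array([595.2,288.6])
print('F fixture',s['force'][:2]@ex,s['force'][:2]@ey,s['force'][2])
for n in('side','top'):
    p,d=cap(n,tag); W=cloud(n,d); L=np.stack([(W[...,:2]-cor)@ex,(W[...,:2]-cor)@ey],-1)
    m=(L[...,0]<-2)&(L[...,0]>-80)&(L[...,1]<-2)&(L[...,1]>-130)&(abs(W[...,2]-29)<4)
    q=L[m]; print(n,len(q),np.percentile(q,[1,99],axis=0).round(1).tolist(),cv2.minAreaRect(q.astype(np.float32)))
    u,v=proj(n,[560,236,30]).astype(int)
    cv2.imwrite(f'pics/{tag}1_{n}.png',cv2.resize(p[v-50:v+50,u-60:u+60],None,fx=6,fy=6,interpolation=cv2.INTER_CUBIC))
E
python3 q.py q
```

```text
t 20.15 pos [560.2 236.5  41.9] rpy [ 1.7987e+02  1.2000e-01 -4.7400e+00] F [-6.  -6.2  8.6] w 30.5
slide [ 0.7  0.2 -0.1] turn [ 0.13  0.12 -0.09]
F fixture -5.519238011693992 -6.70045428998653 8.605169245505346
side 202 [[-68.2, -112.1], [-3.0, -2.4]] ((-37.82004928588867, -56.393089294433594), (59.83073043823242, 117.6146469116211), 8.13739013671875)
top 223 [[-60.3, -110.0], [-2.3, -58.2]] ((-31.349206924438477, -80.30958557128906), (59.65526580810547, 58.457557678222656), 89.95525360107422)
```

View pics/q1_side.png

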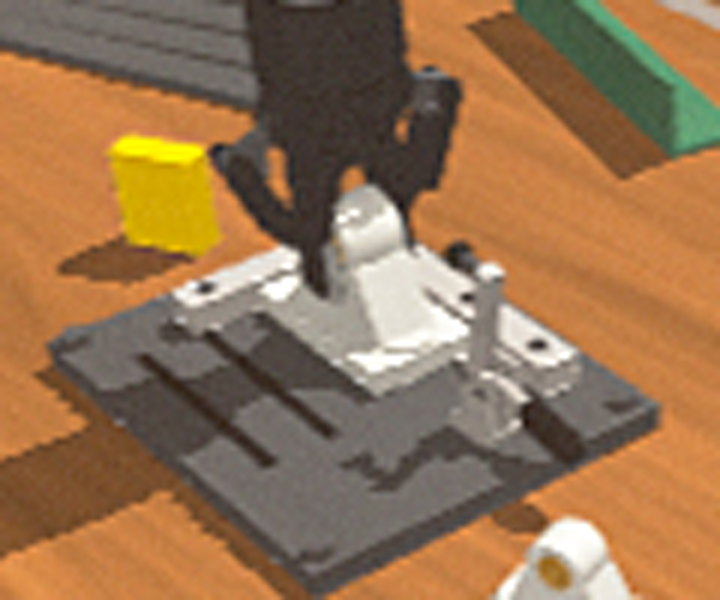

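View pics/q1_top.png

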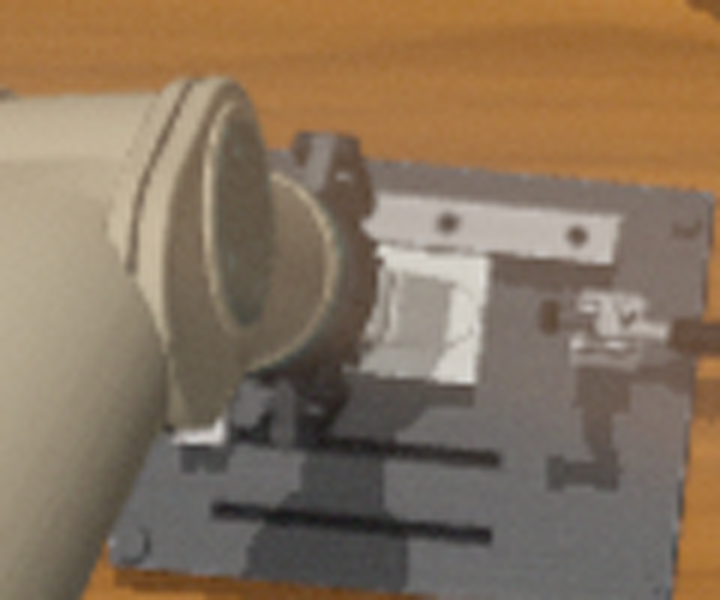

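The foot's visible edges read x = -60.3 and y = -110.0 in the corner frame, essentially home; top view shows it against the long fence. Pushing more and watching whether it still moves, with a bit less downward load.

Call:
play_rows --targets '[{"slide": [1,-1,-0.5],"turn": [0,0,0],"hand": 0},{"slide": [0,0,-0.5],"turn": [0,0,0],"hand": 0},{"slide": [0,0,0],"turn": [0,0,0],"hand": 0},{"slide": [0,0,0],"turn": [0,0,0],"hand": 0}]'

```text
clock: 20.75
eef_pos: [560.6, 236.7, 41.9]
tool_rot: [3.138, 0.003, -0.083]
force: [-5.7, -5.6, 3.2]
width: 30.8
```

Call:
play_rows --targets '[{"slide": [1,-1,0],"turn": [0,0,0],"hand": 0},{"slide": [0,0,0],"turn": [0,0,0],"hand": 0},{"slide": [0,0,0],"turn": [0,0,0],"hand": 0}]'

```text
clock: 21.12
eef_pos: [560.7, 236.8, 42.0]
tool_rot: [3.137, 0.005, -0.083]
force: [-7.6, -7.8, 6.8]
width: 30.4
```

```bash
python3 q.py r2
```

```text
t 21.125 pos [560.7 236.8  42. ] rpy [179.72   0.31  -4.75] F [-7.6 -7.8  6.8] w 30.4
slide [ 0.1  0.6 -0. ] turn [ 0.28  0.31 -0.09]
F fixture -6.977183214100344 -8.375951180622565 6.799892558305006
side 195 [[-65.4, -112.7], [-4.1, -3.2]] ((-36.51773452758789, -57.48744201660156), (58.95234680175781, 117.25494384765625), 6.91609525680542)
top 209 [[-59.9, -109.9], [-2.4, -56.1]] ((-31.12950897216797, -80.32805633544922), (59.318756103515625, 57.915870666503906), 89.8685531616211)
```

Motion has stopped while force still rises. Adding margin and unloading the plate a little.

Call:
play_rows --targets '[{"slide": [1,-1,-0.5],"turn": [0,0,0],"hand": 0},{"slide": [1,-1,-0.5],"turn": [0,0,0],"hand": 0},{"slide": [0,0,0],"turn": [0,0,0],"hand": 0},{"slide": [0,0,0],"turn": [0,0,0],"hand": 0}]'

```text
clock: 21.72
eef_pos: [560.9, 236.8, 42.2]
tool_rot: [3.134, 0.009, -0.083]
force: [-9.1, -9.9, 6.8]
width: 30.5
```

```bash
python3 q.py r3
```

```text
t 21.725 pos [560.9 236.8  42.2] rpy [179.55   0.53  -4.75] F [-9.1 -9.9  6.8] w 30.5
slide [-0.1  0.6  0.2] turn [ 0.45  0.53 -0.1 ]
F fixture -8.221330719692755 -10.617494537773677 6.835107698130644
side 185 [[-61.1, -112.2], [-3.1, -4.4]] ((-38.302337646484375, -56.276634216308594), (61.70264434814453, 118.73088073730469), 10.7357759475708)
top 194 [[-59.7, -109.7], [-2.5, -57.6]] ((-30.961490631103516, -81.6351089477539), (56.69830322265625, 57.75339889526367), 89.86505889892578)
```

Call:
play_rows --targets '[{"slide": [0.5,0,-0.7],"turn": [0,0,0],"hand": 0},{"slide": [0.5,0,0],"turn": [0,0,0],"hand": 0},{"slide": [0,0,0],"turn": [0,0,0],"hand": 0},{"slide": [0,0,0],"turn": [0,0,0],"hand": 0},{"slide": [0,0,0],"turn": [0,0,0],"hand": 0}]'

```text
clock: 22.45
eef_pos: [561.1, 236.8, 42.4]
tool_rot: [3.133, 0.011, -0.083]
force: [-10.4, -10.4, 4.5]
width: 31.3
```

```bash
python3 q.py s
python3 - <<'E'
from h import *
# compare movable things start vs now (side+top cloud/color), rack block top
W0=np.load('/tmp/a_side.npz');W1=np.load('/tmp/s_side.npz')
df=np.abs(W0['p'].astype(int)-W1['p'].astype(int)).sum(-1)>90
cv2.imwrite('pics/diff.png',(df*255).astype(np.uint8))
a=np.radians(-4.65); ex=np.array([np.cos(a),np.sin(a)]); ey=np.array([-np.sin(a),np.cos(a)]); cor=np.array([595.2,288.6])
for n in('side','top'):
    z=np.load(f'/tmp/s_{n}.npz');C=cloud(n,z['d']);L=np.stack([(C[...,:2]-cor)@ex,(C[...,:2]-cor)@ey],-1)
    for nm,x0,x1,y0,y1 in (('end -y',-58,-6,-108,-98),('end +y',-58,-30,-12,-4),('near',-58,-50,-100,-10)):
        m=(L[...,0]>x0)&(L[...,0]<x1)&(L[...,1]>y0)&(L[...,1]<y1)&(abs(C[...,2]-29)<6); print(n,nm,m.sum(),np.median(C[m][:,2]).round(2) if m.any() else '')
E
```

```text
t 22.45 pos [561.1 236.8  42.4] rpy [179.53   0.63  -4.73] F [-10.4 -10.4   4.5] w 31.3
slide [-0.2  0.7  0.4] turn [ 0.47  0.63 -0.08]
F fixture -9.49378031133342 -11.178379661170165 4.52929496280662
side 193 [[-61.8, -112.6], [-2.9, -2.2]] ((-36.80562973022461, -56.22755432128906), (60.51044845581055, 118.21228790283203), 8.843761444091797)
top 196 [[-59.7, -109.6], [-2.4, -56.1]] ((-31.049177169799805, -80.14274597167969), (59.18141174316406, 57.53437423706055), 89.72038269042969)
side end -y 35 30.34
side end +y 8 29.43
side near 46 29.63
top end -y 66 31.23
top end +y 0 
top near 46 30.39
```

View pics/diff.png

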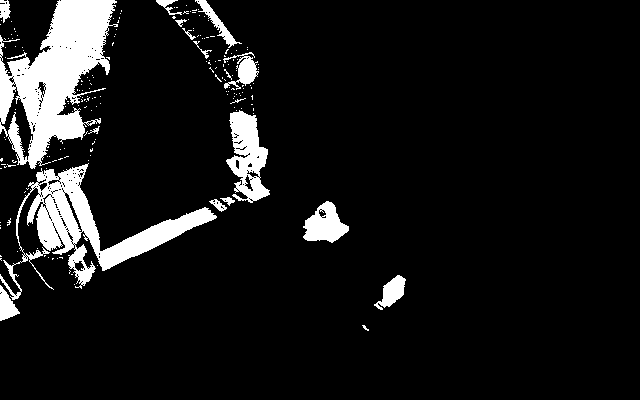

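View pics/s1_side.png

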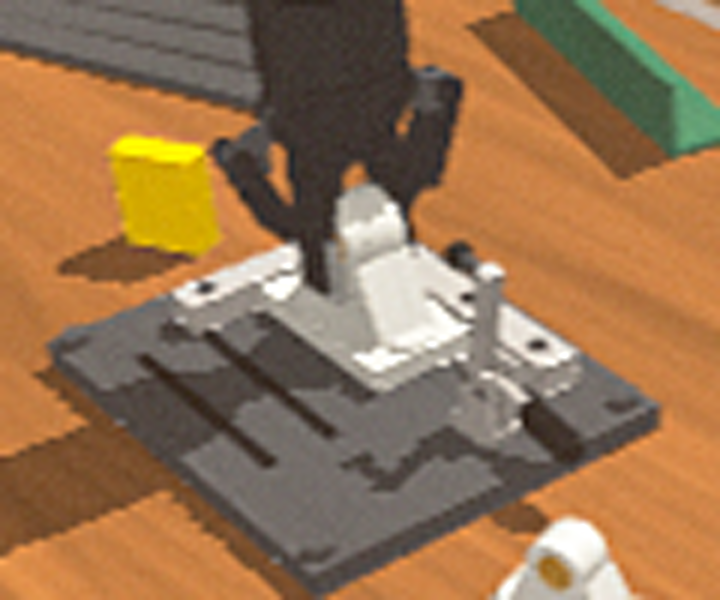

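Everything else unmoved in the difference image; only the block, the pedestal and the arm changed. The tool leans about 0.8° under the push, so I'll turn against it to keep the foot flat.

Call:
play_rows --targets '[{"slide": [0,0,0],"turn": [0.3,0.4,0],"hand": 0},{"slide": [0,0,0],"turn": [0.3,0.4,0],"hand": 0},{"slide": [0,0,0],"turn": [0,0,0],"hand": 0},{"slide": [0,0,0],"turn": [0,0,0],"hand": 0}]'

```text
clock: 23.05
eef_pos: [561.1, 236.8, 41.9]
tool_rot: [-3.139, -0.003, -0.083]
force: [-8.8, -7.9, 0.4]
width: 30.7
```

```bash
python3 q.py t
```

```text
t 23.05 pos [561.1 236.8  41.9] rpy [-1.7987e+02 -1.7000e-01 -4.7800e+00] F [-8.8 -7.9  0.4] w 30.7
slide [-0.2  0.7 -0.1] turn [-0.13 -0.17 -0.12]
F fixture -8.167649236771949 -8.576667825345428 0.37643186346825896
side 206 [[-60.9, -112.4], [-3.1, -2.5]] ((-37.69554138183594, -56.210975646972656), (61.525997161865234, 121.70811462402344), 11.20148754119873)
top 207 [[-59.5, -109.4], [-2.4, -55.4]] ((-30.94244956970215, -79.73075103759766), (59.79582214355469, 57.789878845214844), 89.32882690429688)
```

Call:
play_rows --targets '[{"slide": [0,0,0],"turn": [0,0,0],"hand": 0},{"slide": [0,0,0],"turn": [0,0,0],"hand": 0},{"slide": [0,0,0],"turn": [0,0,0],"hand": 0},{"slide": [0,0,0],"turn": [0,0,0],"hand": 0}]'

```text
clock: 23.65
eef_pos: [561.1, 236.9, 41.9]
tool_rot: [-3.139, -0.003, -0.083]
force: [-8.8, -8.6, 0.4]
width: 30.9
```

```bash
python3 -c "
from h import *
print(read_state()['force'],finish_job())"
```

```text
the job is handed in; nothing more can be done
[-8.78934724 -8.63323114  0.4307291 ] None
```

I put the setting block back in its own slot, the middle one, and let go of it. The pedestal is in the fixture corner, still held and pressed against both fences. I handed the job in at about 23.7 s of the 67 s allowed; no verdict was reported.

**Setting block:** after release, its top read about 78 mm above the bench, which means fully down. It was centred in the slot to within about 1.5 mm.

**Pedestal:**
- **Position:** from the top view, the foot's visible edges read about x = -59.5 mm and y = -109.4 mm in the corner frame. Home is -60 and -110.
- **Push:** the wrist force was steady at about 8 to 9 N toward each fence. Friction on the plate takes an unknown share of that, so I don't have the fence forces directly.
- **Squareness:** the tool leaned only about 0.2° and was within 0.15° of the yaw I measured for the fixture.

**Other objects:** comparing side-camera pictures from the start and near the end showed no change except the block, the pedestal, and the arm with its shadow.

**Check that disagreed:** the side-view outline of the pedestal's foot came out skewed by 7 to 11°, with edges about 1 to 3 mm off. The arm and fences got in the way there, so I relied on the top view and the tool pose. The top view also showed only one end of the foot.

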